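# Open the screw press and load the filter cassette

### The job

Turn the press's handwheel counter-clockwise, letting your hand rise with the screw, until you feel it bear snugly against its upper stop, but do not force it. Then gently slide the filter cassette along its guides under the raised plate until it is fully home against the end stop, and let go. Leave the bottle, the dish and the slide box where they stand.

Things in the scene. Friction and masses are not known exactly. Their poses are not given: they have to be found in the camera images.
- press: Grey-painted steel bench screw press, fixed. Origin on the counter straight below the screw, z up; its x axis is the feed direction, the open mouth is on the -x side. Bed plate 280 mm (x -210 to +70) by 150 mm, 12 mm thick. On it two steel guide rails along x (x -155 to +55, 12 mm high, 74 mm apart inside). Columns at y = +-60 carry a cross beam 46 mm wide in x, its top at z = 100.
- end_stop (a point): Middle of the foot of the steel end stop across the bed, at the bed's surface: 55 mm ahead (+x) of the screw's axis, 12 mm above the counter. The stop is 90 mm wide and 20 mm high; the cassette's leading edge touches it when fully home.
- plate (a point): Centre of the underside of the round steel plate (60 mm across) that hangs on the screw below the beam: 3 mm above the bed with the screw fully down. It bars the cassette's way until raised.
- screw (a joint): How far the press's screw is turned, rad: 0 = fully down, grows counter-clockwise seen from above. Screw, round plate, handwheel and crank rise 10 mm per turn. It runs with a steady drag of about 5 N at the crank handle and stays where left. The upper stop is hard, lies 1.8 to 2.4 turns above fully down and must be felt.
- wheel (a joint): Twist of the springy hub between handwheel (dark steel, 105 mm across) and screw, rad: 0 unloaded, positive when the wheel is pushed counter-clockwise. It yields 1 rad per 4 N m: at the crank handle 1 mm of hand travel per 2 N. About 0.06 when running; 10 to 18 N at the handle means it bears snugly on the stop, 22 N (twist 0.25) is forcing it.
- wheel_hub (a point): Centre of the top of the handwheel's hub, on the screw's axis; 142 mm above the counter with the screw fully down, 10 mm more per turn.
- crank_grip (a point): Where to grip the upright black crank handle on the handwheel, on its axis. Cylinder 20 mm in diameter, 45 mm high, 45 mm from the screw's axis; it turns freely about its own axis, so a hand gripping it need not turn. This point is 15 mm below its top, 30 mm above its foot, 22 mm higher than the top of the hub; the wheel's rim lies below the foot.
- cassette: White filter cassette, loose, 0.2 to 0.35 kg, lying on the bed between the guide rails. Slab 110 x 70 x 18 mm (x, y, z), origin at the centre of the slab's underside, x axis along the feed direction. A tongue 30 mm wide, 4 to 14 mm above the underside, runs back to x = -155 and carries an upright fin. Fully home, its origin is straight below the screw.
- fin (a point): Grip point of the cassette's upright fin, 140 mm behind the slab's centre. The fin is 36 mm long in x, 12 mm thick in y, its top at 50 mm above the slab's underside; this point is 15 mm below the top.
- bottle: Bystander: amber bottle, 60 mm in diameter, 130 mm tall, origin under its centre.
- dish: Bystander: round steel dish, 110 mm across, 40 mm tall, origin under its centre.
- slide_box: Bystander: grey slide box, 85 x 100 x 35 mm, origin under its centre.
Mind the look-alikes: they are no part of the job. There is more than one size of the cassette; the job needs the middle-sized.

How it is judged:
By the outcome, as a careful person would: the job done as asked, in the order asked, and still so for the second after the job is handed in, with the robot touching nothing.
It also fails if it takes over 72 s, if anything falls off the work surface, if the arm or the gripper's body presses on something with over 40 N, if the wrist force passes 120 N, or if a joint passes its speed limit or range.

### The arm

A 6-joint arm with a two-finger parallel gripper is mounted at the origin on the work surface. World frame = base frame: x ahead of the robot, y to its left, z up, the work surface at z = 0. Lengths are in m, angles in degrees, forces in N, time in s.
With the tool pointing down it reaches from about 0.3 to 0.875 m from the base axis. Payload 6.4 kg.
Tool frame: the origin (TCP) lies at the very end of the fingers, on their centre line; the grasp point (between the pads) lies 19 mm behind it; z points along the fingers, y is the direction in which the jaws open and shut (so a half turn about z gives the same grasp; the last joint's range is limited). The gripper opens to 88 mm and grips with 3 to 60 N. Pads are 18 mm wide; open, the fingers measure 123 mm over their backs; the gripper's body (75 mm by 187 mm) begins 45 mm behind the grasp point.
Start: joints at [-85.388, 10.359, 92.074, -0, 77.567, -11.82], TCP at [0.163, -0.552, 0.239] pointing down, gripper open.
Joint ranges: [-171.53, 171.53], [-51.25, 118.39], [17.06, 147.69], [-65.23, 245.23], [0, 150.52], [-178.68, 178.68]. Speed limits (degrees/s): [147.25, 147.25, 172.46, 180, 180, 180].

### API

Orientations are given as a 3x3 rotation matrix whose columns are the frame's x, y, z axes.
In Python, from workcell import robot gives the robot as it stands.
- The arm moves only by the tool send_rows, never from a script. Its argument "motion" is a list of rows, each a list of 3 entries, a list of its own where there are three numbers: the shift along the tool's x, y, z in m, then the turn about the tool's z in rad, then the gripper's target within -1 to 1 (shut at 1, half-way at 0, fully open at -1). A call has 1 to 12 rows; each row shifts and turns the commanded pose from where the row before left it, along the tool's axes as they then stand; what a row does not reach is not made up. A row lasts 1/10 s, in which the tool goes at most 50 mm and 8.59 degrees, less where a joint would pass 70% of its speed; a pose out of reach is approached as far as the arm can. A call is refused whole if a number of a shift passes 0.05 or a number of a turn 0.15, either way. A call with a gripper value outside its range is refused whole. The fingers move at their own pace and stop on an object; "squeeze" is the grip in N (left out, the last holds). Time passes only in rows, so rows that do not move let the fingers close. It gives the time, the measured TCP pose, the force and the opening at its end, in the units of the state.
- robot.observe(): the state, without advancing time (a new reading comes with each control period).
- robot.read_camera(name): name is "side" or "top"; returns a dict with "frame" (480x640x3 uint8, blue, green, red), "range_z" (480x640 float32, m along the optical axis (not along the pixel's ray), 0 where there is no reading), "fovy" (degrees; the focal length in pixels is half the picture's height over the tangent of half this angle, whatever the lens; pixels are square), "cx", "cy" (the principal point, pixels), "R" (3x3) and "t" (3): a world point X has camera coordinates R X + t. Camera axes: x right, y down, z forward; pixel columns grow to the right and rows downward; lengths in m; the calibration is good to about 2 mm. A picture is of the moment at which its call begins.
- robot.close_job(): hands the job in, once; it reports no verdict.
The state is a dict: "t": time; "joints": joint angles; "joint_vel": joint speeds; "effort": joint torques, N m; "ee_pos": TCP position; "tcp_rot": TCP orientation; "force": force on the tool from outside, world axes, zero at the start; "moment": the same for the moment, N m; "gripper_width": finger opening in m.
Only numpy, scipy, OpenCV 4.12 (cv2) and the standard library are available. Lean on these libraries where they do the work, as an engineer would, in place of code of your own. Each camera call takes 0.05 s, during which the arm holds its last target.

## Working session

There is one attempt and no reset: what is moved stays moved. The work goes in short steps, Python scripts to look and compute and a tool call to move; the robot and the scene stay as the last step left them, time stands still between calls to the robot, and variables do not carry over. Pictures are saved under pics/ and viewed, and the job is handed in when it is done.

Besides the shell and the picture viewer there is one more tool, called after "Request:" by a JSON object that holds its "api" and its "payload". send_rows: Moves the arm, as the interface text tells. Its arguments: {"type":"object","properties":{"motion":{"type":"array","items":{"type":"array"}},"squeeze":{"type":"number"}},"required":["motion"]}

```bash
ls; mkdir -p pics; python3 - <<'E'
from workcell import robot
import cv2,numpy as np
s=robot.observe()
print({k:np.round(v,4).tolist() for k,v in s.items()})
for n in("side","top"):
    d=robot.read_camera(n)
    cv2.imwrite(f"pics/{n}0.png",d["frame"]); np.savez(f"{n}0.npz",**d)
    print(n,d["fovy"],d["cx"],d["cy"],d["R"],d["t"], -d["R"].T@d["t"])
E
```

```text
pics
{'t': 0.0, 'joints': [-85.3878, 10.4014, 92.1314, -0.0003, 77.5661, -11.8212], 'joint_vel': [0.0374, 0.0494, -0.104, -0.041, 0.0601, 0.044], 'effort': [-0.001, -43.3871, -34.1856, 0.0702, 0.0386, -0.0001], 'ee_pos': [0.1626, -0.551, 0.2378], 'tcp_rot': [[0.9591, 0.2829, -0.0001], [0.2829, -0.9591, 0.0017], [0.0003, -0.0017, -1.0]], 'force': [0.5891, 0.5891, 0.6823], 'moment': [0.0284, 0.0094, -0.0067], 'gripper_width': 0.0884}
side 46.40671454968104 311.5015362398992 244.8655931265674 [[-0.84631062 -0.5326888   0.00098976]
 [-0.35155095  0.55712954 -0.75234208]
 [ 0.40021277 -0.63706304 -0.6587719 ]] [0.44846452 0.29046174 1.02719323] [0.07055654 0.73145406 0.89476875]
top 53.44287658668846 327.41217945087044 237.51273699834292 [[-0.01890598 -0.99964209  0.01892787]
 [-0.98560058  0.01545215 -0.1683827 ]
 [ 0.16802995 -0.02183876 -0.98553996]] [-1.68362358e-04  5.51373261e-01  1.00007586e+00] [0.37538792 0.01315222 1.07845962]
```

View pics/side0.png

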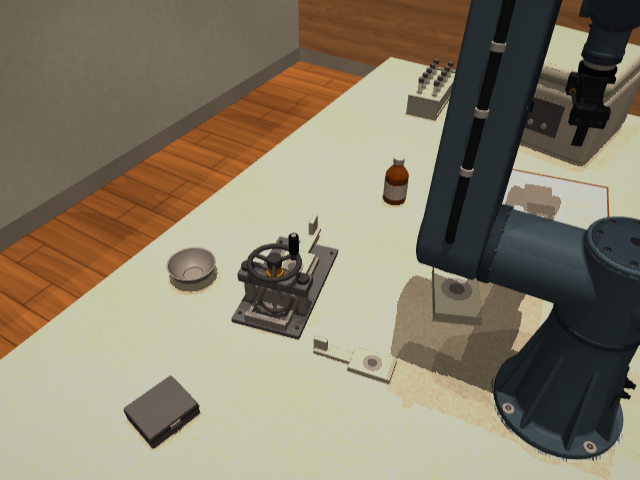

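View pics/top0.png

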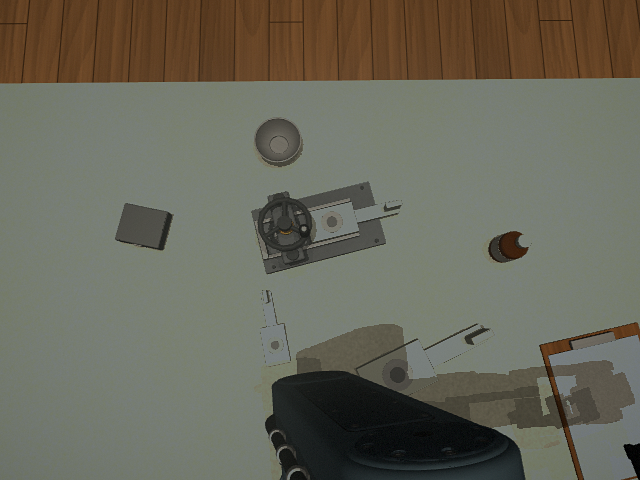

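The side view shows the press at about (285,285), with its black crank handle at (293,240). In the top view the handwheel is at (285,222), the handle near (304,229), and the cassette's tongue and fin point right to (393,207). The small and large look-alikes lie off the press. Next I measure positions from the range data.

```bash
cat > h.py <<'E'
import numpy as np,cv2
def cloud(d):
    h,w=d["range_z"].shape; f=h/2/np.tan(np.radians(float(d["fovy"]))/2)
    u,v=np.meshgrid(np.arange(w),np.arange(h)); z=d["range_z"]
    C=np.stack([(u-d["cx"])/f*z,(v-d["cy"])/f*z,z],-1)
    P=(C-d["t"])@d["R"]; P[z<=0]=np.nan
    return P
def proj(d,X):
    f=480/2/np.tan(np.radians(float(d["fovy"]))/2)
    c=np.atleast_2d(X)@d["R"].T+d["t"]; return np.c_[c[:,0]/c[:,2]*f+d["cx"],c[:,1]/c[:,2]*f+d["cy"]]
E
python3 - <<'E'
from h import *
d=dict(np.load("top0.npz"));P=cloud(d)
img=d["frame"]
crop=cv2.resize(img[160:300,220:430],None,fx=3.8,fy=3.8,interpolation=cv2.INTER_CUBIC);cv2.imwrite("pics/topc.png",crop)
s=dict(np.load("side0.npz"));S=cloud(s)
cv2.imwrite("pics/sidec.png",cv2.resize(s["frame"][200:350,200:400],None,fx=4,fy=4,interpolation=cv2.INTER_CUBIC))
for (u,v) in [(100,300),(285,222),(304,229),(393,207),(333,222),(380,243),(365,186),(257,213),(270,272),(280,196),(292,262)]:
    print((u,v),P[v,u].round(4))
for (u,v) in [(293,237),(273,258),(313,223),(300,150),(268,323)]:
    print('s',(u,v),S[v,u].round(4))
# counter height
m=(P[...,2]<.02)
print(np.nanmedian(P[280:300,100:240,2]),np.nanmedian(S[350:400,220:300,2]))
E
```

```text
(100, 300) [ 0.4263  0.4988 -0.0019]
(285, 222) [0.5676 0.0766 0.1433]
(304, 229) [0.5455 0.0378 0.1817]
(393, 207) [ 0.6167 -0.1562  0.0517]
(333, 222) [ 0.5894 -0.0233  0.0292]
(380, 243) [ 0.5428 -0.1297  0.0114]
(365, 186) [ 0.6762 -0.0996  0.0142]
(257, 213) [0.6171 0.1496 0.0094]
(270, 272) [0.4813 0.1198 0.0084]
(280, 196) [0.6296 0.0889 0.1114]
(292, 262) [0.4929 0.0658 0.0934]
s (293, 237) [0.5466 0.042  0.1823]
s (273, 258) [0.568  0.0824 0.1472]
s (313, 223) [ 0.616  -0.1433  0.0609]
s (300, 150) [ 0.8687 -0.4737  0.0061]
s (268, 323) [0.5453 0.1417 0.025 ]
-0.0008589171006998749 0.0019475918310552674
```

View pics/topc.png

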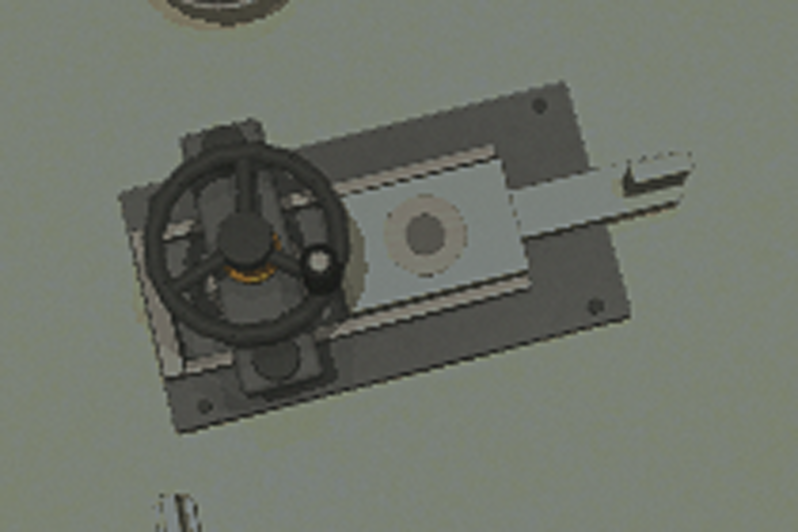

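View pics/sidec.png

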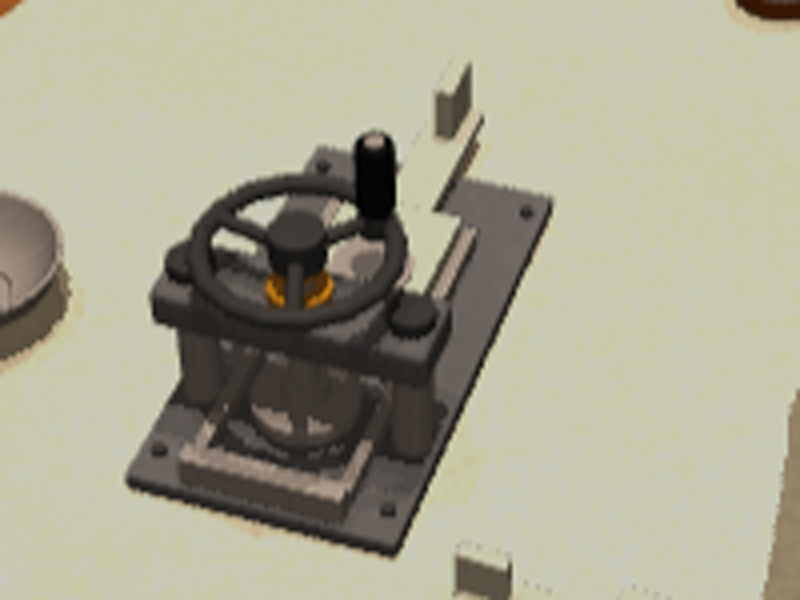

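```bash
cat > fit.py <<'E'
from h import *
from scipy.optimize import least_squares
d=dict(np.load("top0.npz"));s=dict(np.load("side0.npz"))
tc=lambda a:np.array(a)/3.8+[220,160]-.37
sc=lambda a:np.array(a)/4+[200,200]-.37
# bed corners press frame: (-210,+75),( -210,-75),(70,-75),(70,75) ; feed -> image left(+y world); press +y = world ... 
B=np.array([[-.21,-.075,.012],[-.21,.075,.012],[.07,.075,.012],[.07,-.075,.012]])
T=tc([[565,83],[630,318],[180,432],[122,190]])
Sd=sc([[320,148],[552,200],[397,553],[130,480]])
def X(p,L):
    c,n=np.cos(p[2]),np.sin(p[2]);return L@np.array([[c,n,0],[-n,c,0],[0,0,1]])+[p[0],p[1],0]
def res(p,which=3):
    r=[]
    if which&1:r.append(proj(d,X(p,B))-T)
    if which&2:r.append(proj(s,X(p,B))-Sd)
    return np.concatenate(r).ravel()
if __name__=="__main__":
  for w in(1,2,3):
    o=least_squares(res,[.57,.08,1.8],args=(w,),loss="soft_l1");print(w,o.x,np.degrees(o.x[2]),o.fun.round(1))
  p=o.x
  P=cloud(d);S=cloud(s)
  print("hub",X(p,np.array([[0,0,.142]])), proj(d,X(p,np.array([[0,0,.142]]))),proj(s,X(p,np.array([[0,0,.142]]))))
  # crank handle points: cloud above z=.155 near the hub
  for n,Q in(("t",P),("s",S)):
    m=(np.hypot(Q[...,0]-p[0],Q[...,1]-p[1])<.08)&(Q[...,2]>.158)
    a=Q[m];print(n,m.sum(),np.median(a,0).round(4),a[:,2].max(), a[a[:,2]>.170].mean(0))
    m=(np.hypot(Q[...,0]-p[0],Q[...,1]-p[1])<.012)&(Q[...,2]>.13)&(Q[...,2]<.155);a=Q[m];print(" hub",m.sum(),a.mean(0))
    fx=X(p,np.array([[-.2,0,.05]]))[0]
    m=(np.hypot(Q[...,0]-fx[0],Q[...,1]-fx[1])<.06)&(Q[...,2]>.040)&(Q[...,2]<.075);a=Q[m];print(" fin",m.sum(),a.mean(0),a.min(0),a.max(0))
E
python3 fit.py
```

```text
1 [0.56703702 0.0774946  1.80190339] 103.24145928558183 [ 0.8 -0.2  0.9 -0.2 -1.   0.1 -0.7  0.2]
2 [0.56620163 0.08037989 1.8120716 ] 103.82405489864531 [-0.4  0.1  0.8  0.1  0.5 -0.3 -0.9  0. ]
3 [0.56676727 0.07893802 1.80605356] 103.47924635651933 [-0.1 -0.4  0.3 -0.4 -1.5  0.3 -1.4  0.5  0.3 -0.3  1.4 -0.1  0.4 -0.8
 -0.8 -0.7]
hub [[0.56676727 0.07893802 0.142     ]] [[283.8663973  222.55342224]] [[274.63415759 259.16779771]]
t 97 [0.5436 0.0379 0.1817] 0.18641213826671274 [0.54508962 0.03853304 0.18148875]
 hub 111 [0.56668827 0.07905497 0.14517442]
 fin 118 [ 0.62061267 -0.1549608   0.05796132] [ 0.61301317 -0.17389126  0.04045688] [ 0.6306337  -0.13769299  0.06690229]
s 145 [0.5439 0.0443 0.1774] 0.188182232124694 [0.54540171 0.04272315 0.18072427]
 hub 95 [0.56535184 0.07968112 0.14611993]
 fin 109 [ 0.62106313 -0.15101749  0.05719054] [ 0.61334628 -0.17422051  0.04024942] [ 0.63271045 -0.13488195  0.06791598]
```

```bash
python3 - <<'E'
from fit import *
p=np.array([.5668,.0789,1.806])
for n,q in(("t",d),("s",s)):
    Q=cloud(q); o=least_squares(res,p,args=(1 if n=="t" else 2,)).x
    c,k=np.cos(o[2]),np.sin(o[2]); L=(Q[...,:2]-o[:2])@np.array([[c,-k],[k,c]]); z=Q[...,2]
    def st(m): 
        return int(m.sum()),np.round(np.percentile(z[m],[10,50,90]),4)
    x,y=L[...,0],L[...,1]
    print(n,"hub",st((np.hypot(x,y)<.010)&(z>.12)))
    print(" beam",st((abs(x)<.018)&(abs(y)<.08)&(z>.09)&(z<.108)), [ (round(a,3),st((abs(x)<.018)&(abs(abs(y)-a)<.0025)&(z>.08)&(z<.125))) for a in np.arange(.02,.08,.01)])
    print(" bed",st((x>-.2)&(x<-.16)&(abs(abs(y)-.055)<.01)), st((abs(x+.1)<.06)&(abs(abs(y)-.062)<.008)), "slab",st((abs(x+.08)<.02)&(abs(y)<.03)))
    m=(z>.160)&(np.hypot(x,y)<.08); zm=np.percentile(z[m],95); mm=m&(z>zm-.006)
    print(" crank top",zm,Q[mm].mean(0),Q[mm].min(0),Q[mm].max(0),L[mm].mean(0))
    m=(z>.045)&(abs(x+.24)<.05)&(abs(y)<.03); print(" fin",L[m].min(0),L[m].max(0),np.percentile(z[m],[50,90,100]))
    v,u=np.nonzero(mm);print(u.mean(),v.mean())
E
```

```text
t hub (77, array([0.1429, 0.1451, 0.1469]))
 beam (600, array([0.0971, 0.0995, 0.1045])) [(np.float64(0.02), (56, array([0.0973, 0.0997, 0.1019]))), (np.float64(0.03), (70, array([0.0972, 0.0993, 0.1014]))), (np.float64(0.04), (30, array([0.0976, 0.0988, 0.1021]))), (np.float64(0.05), (48, array([0.0975, 0.0996, 0.1097]))), (np.float64(0.06), (50, array([0.0992, 0.109 , 0.1111]))), (np.float64(0.07), (78, array([0.0972, 0.1011, 0.1108])))]
 bed (300, array([0.0091, 0.0116, 0.0144])) (702, array([0.0087, 0.0111, 0.0137])) slab (465, array([0.0271, 0.0296, 0.0323]))
 crank top 0.184811283275469 [0.54567782 0.0386986  0.18227882] [0.5362527  0.03005858 0.17883114] [0.5557802  0.04730976 0.18641214] [-0.03283406  0.02965521]
 fin [-0.25775722 -0.00644647] [-0.22208034  0.00629905] [0.06045207 0.06298045 0.06690229]
303.49367088607596 228.86075949367088
s hub (63, array([0.1368, 0.1475, 0.1497]))
 beam (441, array([0.0991, 0.1019, 0.1048])) [(np.float64(0.02), (29, array([0.1002, 0.1023, 0.1078]))), (np.float64(0.03), (39, array([0.0992, 0.1019, 0.1041]))), (np.float64(0.04), (47, array([0.1003, 0.1025, 0.1039]))), (np.float64(0.05), (52, array([0.1   , 0.1039, 0.1125]))), (np.float64(0.06), (59, array([0.1004, 0.109 , 0.1128]))), (np.float64(0.07), (88, array([0.0903, 0.1021, 0.1127])))]
 bed (135, array([0.0122, 0.0147, 0.017 ])) (289, array([0.012 , 0.0144, 0.0165])) slab (55, array([0.0307, 0.0333, 0.0354]))
 crank top 0.18659460911723308 [0.54659552 0.04138524 0.18448048] [0.53761453 0.03052799 0.18138265] [0.55718211 0.04919486 0.18818223] [-0.03312766  0.0283048 ]
 fin [-0.26166782 -0.00654866] [-0.22095621  0.00710888] [0.06085125 0.06601189 0.06791598]
293.1525423728813 235.98305084745763
```

Request:
{"api": "send_rows", "payload": {"motion": [[[0,0,0],-0.149,-1],[[0,0,0],-0.149,-1],[[0,0,0],-0.149,-1],[[0,0,0],-0.149,-1],[[0,0,0],-0.149,-1],[[0,0,0],-0.149,-1],[[0,0,0],-0.149,-1],[[0,0,0],-0.149,-1],[[0,0,0],-0.149,-1],[[0,0,0],-0.149,-1],[[0,0,0],-0.03,-1]], "squeeze": 25}}

```text
t: 1.2
ee_pos: [0.1626, -0.5512, 0.2382]
tcp_rot: [[-0.236, 0.972, -0.0], [0.972, 0.236, 0.001], [0.001, 0.0, -1.0]]
force: [-0.1, 0.7, 0.4]
gripper_width: 0.0881
```

```bash
cat > go.py <<'E'
from h import *
from workcell import robot
import sys
def delta(tgt):
    s=robot.observe();R=np.array(s["tcp_rot"]);v=np.array(tgt)-s["ee_pos"]
    print("t",s["t"],"tcp",np.round(s["ee_pos"],4),"F",np.round(s["force"],1),"w",s["gripper_width"],"yaw y",np.degrees(np.arctan2(R[1,1],R[0,1])))
    print("R",R.round(3).tolist()); print("tool delta",(R.T@v).round(4),np.linalg.norm(v))
if __name__=="__main__": delta([float(a) for a in sys.argv[1:4]])
E
python3 go.py .546 .0395 .239
```

```text
t 1.2 tcp [ 0.1626 -0.5512  0.2382] F [-0.1  0.7  0.4] w 0.08811692238561455 yaw y 13.664592036937808
R [[-0.236, 0.972, -0.0], [0.972, 0.236, 0.001], [0.001, 0.0, -1.0]]
tool delta [ 4.834e-01  5.121e-01 -3.000e-04] 0.7042290518846984
```

Request:
{"api": "send_rows", "payload": {"motion": [[[0.034,0.036,0],0,-1],[[0.034,0.036,0],0,-1],[[0.034,0.036,0],0,-1],[[0.034,0.036,0],0,-1],[[0.034,0.036,0],0,-1],[[0.034,0.036,0],0,-1],[[0.034,0.036,0],0,-1],[[0.034,0.036,0],0,-1],[[0.034,0.036,0],0,-1],[[0.034,0.036,0],0,-1],[[0.034,0.036,0],0,-1],[[0.034,0.036,0],0,-1]]}}

```text
t: 2.4
ee_pos: [0.488, -0.0518, 0.2388]
tcp_rot: [[-0.231, 0.973, 0.0], [0.973, 0.231, -0.0], [-0.0, 0.0, -1.0]]
force: [-0.0, -0.6, -0.0]
gripper_width: 0.0881
```

Request:
{"api": "send_rows", "payload": {"motion": [[[0.03,0.03,0],0,-1],[[0.025,0.026,0],0,-1],[[0.012,0.014,0],0,-1],[[0,0,0],0,-1],[[0,0,0],0,-1]]}}

```text
t: 2.9
ee_pos: [0.5393, 0.0276, 0.2383]
tcp_rot: [[-0.233, 0.972, -0.001], [0.972, 0.233, -0.0], [-0.0, -0.001, -1.0]]
force: [0.0, -0.7, -0.4]
gripper_width: 0.088
```

```bash
python3 go.py .546 .0395 .1525; python3 - <<'E'
from workcell import robot
import cv2
for n in("side","top"):
    cv2.imwrite(f"pics/{n}1.png",robot.read_camera(n)["frame"])
E
```

```text
t 2.9 tcp [0.5393 0.0276 0.2383] F [ 0.  -0.7 -0.4] w 0.0879709509566538 yaw y 13.484504019004719
R [[-0.233, 0.972, -0.001], [0.972, 0.233, -0.0], [-0.0, -0.001, -1.0]]
tool delta [0.01   0.0094 0.0858] 0.0868692622929451
```

View pics/side1.png

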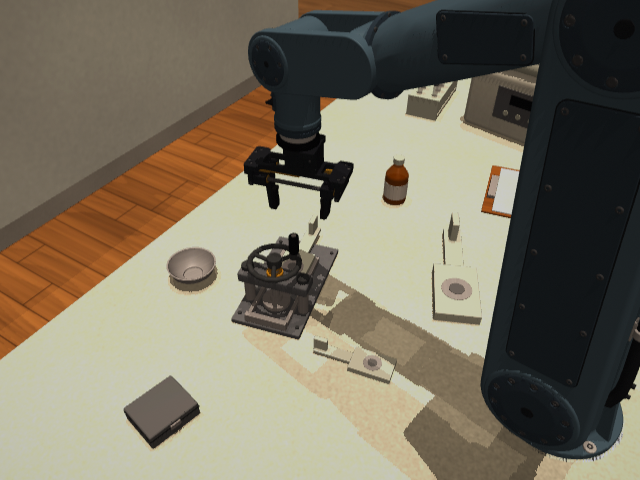

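Request:
{"api": "send_rows", "payload": {"motion": [[[0.01,0.0095,0.02],0,-1],[[0,0,0.03],0,-1],[[0,0,0.02],0,-1],[[0,0,0.01],0,-1],[[0,0,0.006],0,-1],[[0,0,0],0,-1],[[0,0,0],0,-1]]}}

```text
t: 3.7
ee_pos: [0.5473, 0.0392, 0.1538]
tcp_rot: [[-0.233, 0.972, 0.002], [0.972, 0.233, -0.0], [-0.001, 0.002, -1.0]]
force: [-0.3, -0.4, -0.3]
gripper_width: 0.088
```

```bash
python3 go.py .546 .0395 .1525; python3 - <<'E'
from workcell import robot
import cv2
for n in("side","top"):
    f=robot.read_camera(n)["frame"]
    c=f[150:350,180:400] if n=="side" else f[150:300,210:430]
    cv2.imwrite(f"pics/{n}2.png",cv2.resize(c,None,fx=3,fy=3,interpolation=cv2.INTER_CUBIC))
E
```

```text
t 3.7 tcp [0.5473 0.0392 0.1538] F [-0.3 -0.4 -0.3] w 0.0879526324728825 yaw y 13.485390699317751
R [[-0.233, 0.972, 0.002], [0.972, 0.233, -0.0], [-0.001, 0.002, -1.0]]
tool delta [ 0.0006 -0.0012  0.0013] 0.0018455812278393398
```

View pics/side2.png

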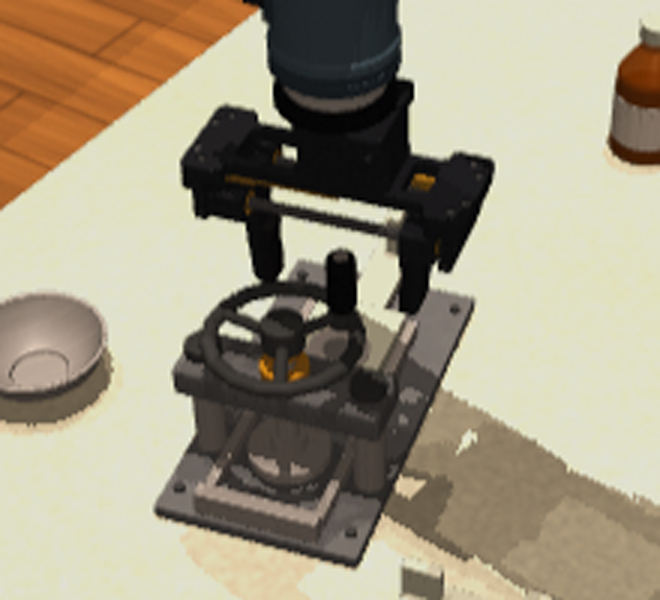

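The black handle at about (340,280) stands between the open fingers at (265,245) and (415,270). I close the gripper on it.

Request:
{"api": "send_rows", "payload": {"motion": [[[0,0,0],0,1],[[0,0,0],0,1],[[0,0,0],0,1],[[0,0,0],0,1],[[0,0,0],0,1],[[0,0,0],0,1],[[0,0,0],0,1],[[0,0,0],0,1]], "squeeze": 25}}

```text
t: 4.6
ee_pos: [0.5466, 0.0396, 0.1527]
tcp_rot: [[-0.234, 0.972, -0.0], [0.972, 0.234, 0.0], [0.0, -0.0, -1.0]]
force: [-0.2, 0.3, -0.7]
gripper_width: 0.0263
```

```bash
python3 go.py .5668 .0789 .1525
```

```text
t 4.6 tcp [0.5466 0.0396 0.1527] F [-0.2  0.3 -0.7] w 0.026257236735618226 yaw y 13.522044234689348
R [[-0.234, 0.972, -0.0], [0.972, 0.234, 0.0], [0.0, -0.0, -1.0]]
tool delta [0.0334 0.0289 0.0002] 0.04417159858765524
```

Not fully closed yet; a few more rows.

Request:
{"api": "send_rows", "payload": {"motion": [[[0,0,0],0,1],[[0,0,0],0,1],[[0,0,0],0,1],[[0,0,0],0,1]]}}

```text
t: 5.0
ee_pos: [0.5465, 0.0395, 0.1527]
tcp_rot: [[-0.234, 0.972, -0.0], [0.972, 0.234, -0.0], [-0.0, -0.0, -1.0]]
force: [-0.2, -0.5, 0.6]
gripper_width: 0.0191
```

```bash
python3 go.py .5668 .0789 .1525
```

```text
t 5.0 tcp [0.5465 0.0395 0.1527] F [-0.2 -0.5  0.6] w 0.019140790386004653 yaw y 13.523098975761322
R [[-0.234, 0.972, -0.0], [0.972, 0.234, -0.0], [-0.0, -0.0, -1.0]]
tool delta [0.0335 0.0289 0.0002] 0.044271410081830914
```

```bash
cat > gen.py <<'E'
import numpy as np,sys,json
# a0 n step(deg): rows along circle r=.045, tool frame, a decreasing; optional dx dy correction on the first row
a0,n,st=float(sys.argv[1]),int(sys.argv[2]),float(sys.argv[3])
a=np.radians(a0-st*np.arange(n+1)); r=.045
p=np.c_[r*np.cos(a),r*np.sin(a),-.010*st*np.arange(n+1)/360]
q=np.round(p-p[0],4); d=np.diff(q,axis=0)
print(json.dumps([[[round(float(x),4) for x in k],0,1] for k in d])); print("end",a0-st*n)
E
python3 gen.py -139.2 6 5
```

```text
[[[-0.0024, 0.0031, -0.0001], 0, 1], [[-0.0022, 0.0033, -0.0002], 0, 1], [[-0.0018, 0.0034, -0.0001], 0, 1], [[-0.0016, 0.0036, -0.0002], 0, 1], [[-0.0012, 0.0038, -0.0001], 0, 1], [[-0.0009, 0.0038, -0.0001], 0, 1]]
end -169.2
```

Request:
{"api": "send_rows", "payload": {"motion": [[[-0.0024,0.0031,-0.0001],0,1],[[-0.0022,0.0033,-0.0002],0,1],[[-0.0018,0.0034,-0.0001],0,1],[[-0.0016,0.0036,-0.0002],0,1],[[-0.0012,0.0038,-0.0001],0,1],[[-0.0009,0.0038,-0.0001],0,1]]}}

```text
t: 5.6
ee_pos: [0.5685, 0.0345, 0.1532]
tcp_rot: [[-0.234, 0.972, -0.003], [0.972, 0.234, -0.0], [0.0, -0.003, -1.0]]
force: [-5.5, -1.0, 2.9]
gripper_width: 0.0194
```

```bash
cat > st.py <<'E'
from h import *
from workcell import robot
s=robot.observe();R=np.array([[-.234,.972,0],[.972,.234,0],[0,0,-1]])
H=np.array([.5668,.0789,0]); r=R.T@(np.array(s["ee_pos"])-H); F=R.T@np.array(s["force"])
a=np.arctan2(r[1],r[0]); rad=np.array([np.cos(a),np.sin(a)]); tan=np.array([np.sin(a),-np.cos(a)])
print(f"t {s['t']:.2f} tcp {np.round(s['ee_pos'],4)} w {s['gripper_width']:.4f} ang {np.degrees(a):.1f} r {np.hypot(r[0],r[1])*1e3:.2f}mm  Ftool {F.round(1)} Frad {F[:2]@rad:.1f} Ftan(drag) {-F[:2]@tan:.1f}  M {np.round(s['moment'],2)}")
open("trace.txt","a").write(" ".join(map(str,[s['t'],*s['ee_pos'],*s['force']]))+"\n")
E
python3 st.py; python3 gen.py -169.2 9 5
```

```text
t 5.60 tcp [0.5685 0.0345 0.1532] w 0.0194 ang -168.7 r 44.45mm  Ftool [ 0.4 -5.6 -2.9] Frad 0.7 Ftan(drag) 5.5  M [-0.23  0.83  0.  ]
[[[-0.0006, 0.0039, -0.0001], 0, 1], [[-0.0002, 0.0039, -0.0002], 0, 1], [[0.0001, 0.0039, -0.0001], 0, 1], [[0.0005, 0.0039, -0.0002], 0, 1], [[0.0008, 0.0039, -0.0001], 0, 1], [[0.0011, 0.0037, -0.0001], 0, 1], [[0.0015, 0.0037, -0.0002], 0, 1], [[0.0017, 0.0035, -0.0001], 0, 1], [[0.0021, 0.0033, -0.0001], 0, 1]]
end -214.2
```

```bash
python3 gen.py -169.2 12 8;
```

```text
[[[-0.0007, 0.0062, -0.0002], 0, 1], [[0.0001, 0.0063, -0.0002], 0, 1], [[0.001, 0.0062, -0.0003], 0, 1], [[0.0018, 0.006, -0.0002], 0, 1], [[0.0027, 0.0057, -0.0002], 0, 1], [[0.0035, 0.0052, -0.0002], 0, 1], [[0.0041, 0.0048, -0.0003], 0, 1], [[0.0047, 0.0041, -0.0002], 0, 1], [[0.0053, 0.0034, -0.0002], 0, 1], [[0.0057, 0.0026, -0.0002], 0, 1], [[0.006, 0.0018, -0.0002], 0, 1], [[0.0062, 0.001, -0.0003], 0, 1]]
end -265.2
```

Request:
{"api": "send_rows", "payload": {"motion": [[[-0.0007,0.0062,-0.0002],0,1],[[0.0001,0.0063,-0.0002],0,1],[[0.001,0.0062,-0.0003],0,1],[[0.0018,0.006,-0.0002],0,1],[[0.0027,0.0057,-0.0002],0,1],[[0.0035,0.0052,-0.0002],0,1],[[0.0041,0.0048,-0.0003],0,1],[[0.0047,0.0041,-0.0002],0,1],[[0.0053,0.0034,-0.0002],0,1],[[0.0057,0.0026,-0.0002],0,1],[[0.006,0.0018,-0.0002],0,1],[[0.0062,0.001,-0.0003],0,1]]}}

```text
t: 6.8
ee_pos: [0.6119, 0.0851, 0.156]
tcp_rot: [[-0.233, 0.972, -0.001], [0.972, 0.233, -0.002], [-0.002, -0.001, -1.0]]
force: [-1.8, -5.6, -0.9]
gripper_width: 0.019
```

```bash
python3 st.py; python3 gen.py -265.2 12 10
```

```text
t 6.80 tcp [0.6119 0.0851 0.156 ] w 0.0190 ang 95.7 r 45.51mm  Ftool [-5.1 -3.1  0.9] Frad -2.6 Ftan(drag) 5.3  M [-1.03  0.22  0.01]
[[[0.0078, -0.0, -0.0003], 0, 1], [[0.0078, -0.0014, -0.0003], 0, 1], [[0.0073, -0.0027, -0.0002], 0, 1], [[0.0068, -0.004, -0.0003], 0, 1], [[0.006, -0.005, -0.0003], 0, 1], [[0.005, -0.0061, -0.0003], 0, 1], [[0.0039, -0.0068, -0.0002], 0, 1], [[0.0027, -0.0073, -0.0003], 0, 1], [[0.0013, -0.0078, -0.0003], 0, 1], [[0.0, -0.0078, -0.0003], 0, 1], [[-0.0014, -0.0077, -0.0003], 0, 1], [[-0.0027, -0.0074, -0.0002], 0, 1]]
end -385.2
```

Request:
{"api": "send_rows", "payload": {"motion": [[[0.0078,0,-0.0003],0,1],[[0.0078,-0.0014,-0.0003],0,1],[[0.0073,-0.0027,-0.0002],0,1],[[0.0068,-0.004,-0.0003],0,1],[[0.006,-0.005,-0.0003],0,1],[[0.005,-0.0061,-0.0003],0,1],[[0.0039,-0.0068,-0.0002],0,1],[[0.0027,-0.0073,-0.0003],0,1],[[0.0013,-0.0078,-0.0003],0,1],[[0,-0.0078,-0.0003],0,1],[[-0.0014,-0.0077,-0.0003],0,1],[[-0.0027,-0.0074,-0.0002],0,1]]}}

```text
t: 8.0
ee_pos: [0.5403, 0.1155, 0.1597]
tcp_rot: [[-0.234, 0.972, 0.003], [0.972, 0.234, 0.002], [0.001, 0.004, -1.0]]
force: [4.9, 2.9, -2.5]
gripper_width: 0.0192
```

```bash
python3 st.py; python3 gen.py -25.2 12 10
```

```text
t 8.00 tcp [0.5403 0.1155 0.1597] w 0.0192 ang -22.3 r 45.16mm  Ftool [1.6 5.5 2.5] Frad -0.5 Ftan(drag) 5.7  M [ 0.48 -0.95 -0.  ]
[[[-0.0039, -0.0068, -0.0003], 0, 1], [[-0.0051, -0.006, -0.0003], 0, 1], [[-0.006, -0.005, -0.0002], 0, 1], [[-0.0068, -0.0039, -0.0003], 0, 1], [[-0.0074, -0.0026, -0.0003], 0, 1], [[-0.0078, -0.0014, -0.0003], 0, 1], [[-0.0078, 0.0, -0.0002], 0, 1], [[-0.0077, 0.0014, -0.0003], 0, 1], [[-0.0074, 0.0027, -0.0003], 0, 1], [[-0.0068, 0.004, -0.0003], 0, 1], [[-0.0059, 0.0051, -0.0003], 0, 1], [[-0.0051, 0.006, -0.0002], 0, 1]]
end -145.2
```

Request:
{"api": "send_rows", "payload": {"motion": [[[-0.0039,-0.0068,-0.0003],0,1],[[-0.0051,-0.006,-0.0003],0,1],[[-0.006,-0.005,-0.0002],0,1],[[-0.0068,-0.0039,-0.0003],0,1],[[-0.0074,-0.0026,-0.0003],0,1],[[-0.0078,-0.0014,-0.0003],0,1],[[-0.0078,0,-0.0002],0,1],[[-0.0077,0.0014,-0.0003],0,1],[[-0.0074,0.0027,-0.0003],0,1],[[-0.0068,0.004,-0.0003],0,1],[[-0.0059,0.0051,-0.0003],0,1],[[-0.0051,0.006,-0.0002],0,1]]}}

```text
t: 9.2
ee_pos: [0.55, 0.0378, 0.1625]
tcp_rot: [[-0.234, 0.972, -0.003], [0.972, 0.234, 0.001], [0.001, -0.003, -1.0]]
force: [-5.9, 1.8, 2.6]
gripper_width: 0.0189
```

```bash
python3 st.py; python3 - <<'E'
import numpy as np
T=np.loadtxt("trace.txt");print(T.round(4))
E
python3 gen.py -145.2 8 10
```

```text
t 9.20 tcp [0.55   0.0378 0.1625] w 0.0189 ang -144.2 r 44.43mm  Ftool [ 3.1 -5.3 -2.6] Frad 0.6 Ftan(drag) 6.1  M [0.25 0.82 0.01]
[[ 5.6     0.5685  0.0345  0.1532 -5.5006 -0.9525  2.9399]
 [ 6.8     0.6119  0.0851  0.156  -1.8404 -5.6446 -0.8662]
 [ 8.      0.5403  0.1155  0.1597  4.9257  2.8826 -2.4849]
 [ 9.2     0.55    0.0378  0.1625 -5.8585  1.7955  2.6037]]
[[[-0.0039, 0.0068, -0.0003], 0, 1], [[-0.0027, 0.0074, -0.0003], 0, 1], [[-0.0013, 0.0077, -0.0002], 0, 1], [[0.0, 0.0079, -0.0003], 0, 1], [[0.0014, 0.0077, -0.0003], 0, 1], [[0.0027, 0.0073, -0.0003], 0, 1], [[0.004, 0.0068, -0.0002], 0, 1], [[0.005, 0.006, -0.0003], 0, 1]]
end -225.2
```

Request:
{"api": "send_rows", "payload": {"motion": [[[-0.0039,0.0068,-0.0003],0,1],[[-0.0027,0.0074,-0.0003],0,1],[[-0.0013,0.0077,-0.0002],0,1],[[0,0.0079,-0.0003],0,1],[[0.0014,0.0077,-0.0003],0,1],[[0.0027,0.0073,-0.0003],0,1],[[0.004,0.0068,-0.0002],0,1],[[0.005,0.006,-0.0003],0,1]]}}

```text
t: 10.0
ee_pos: [0.6053, 0.0554, 0.1647]
tcp_rot: [[-0.233, 0.972, -0.002], [0.972, 0.233, -0.001], [-0.001, -0.003, -1.0]]
force: [-5.0, -2.9, 2.9]
gripper_width: 0.0193
```

```bash
python3 st.py; python3 - <<'E'
from fit import *
from workcell import robot
for n in("top","side"):
    q=robot.read_camera(n); Q=cloud(q); o=least_squares(res,[.5668,.0789,1.806],args=(1 if n=="top" else 2,)).x
    cv2.imwrite(f"pics/{n}3.png",cv2.resize(q["frame"][150:350,180:400],None,fx=3,fy=3,interpolation=cv2.INTER_CUBIC))
    c,k=np.cos(o[2]),np.sin(o[2]); L=(Q[...,:2]-o[:2])@np.array([[c,-k],[k,c]]); z=Q[...,2];x,y=L[...,0],L[...,1]
    for nm,m in(("hub",(np.hypot(x,y)<.010)&(z>.13)&(z<.175)),("beam",(abs(x)<.018)&(abs(y)<.06)&(z>.09)&(z<.108))):
        print(n,nm,m.sum(),np.round(np.percentile(z[m],[10,50,90]),4) if m.any() else "")
E
python3 gen.py -225.2 3 3
```

```text
t 10.00 tcp [0.6053 0.0554 0.1647] w 0.0193 ang 134.9 r 45.12mm  Ftool [-1.7 -5.6 -2.9] Frad -2.8 Ftan(drag) 5.1  M [-0.61  0.85 -0.02]
top hub 13 [0.1547 0.1565 0.1587]
top beam 78 [0.0972 0.0994 0.102 ]
side hub 78 [0.1344 0.1597 0.1621]
side beam 367 [0.0999 0.1023 0.1045]
[[[0.0017, 0.0016, -0.0001], 0, 1], [[0.0018, 0.0015, -0.0001], 0, 1], [[0.0019, 0.0015, 0.0], 0, 1]]
end -234.2
```

View pics/side3.png

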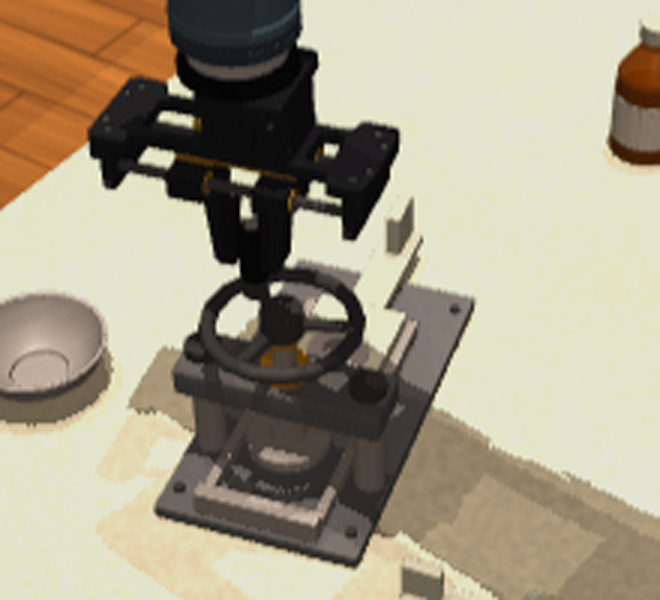

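```bash
python3 gen.py -225.2 8 5; for i in 0 1 2 3 4 5; do python3 gen.py $(python3 -c "print(-265.2-$i*7)") 2 3.5; done
```

```text
[[[0.0029, 0.0026, -0.0001], 0, 1], [[0.0031, 0.0024, -0.0002], 0, 1], [[0.0033, 0.0021, -0.0001], 0, 1], [[0.0035, 0.0018, -0.0002], 0, 1], [[0.0037, 0.0015, -0.0001], 0, 1], [[0.0037, 0.0012, -0.0001], 0, 1], [[0.0038, 0.0008, -0.0002], 0, 1], [[0.0039, 0.0005, -0.0001], 0, 1]]
end -265.2
[[[0.0027, 0.0001, -0.0001], 0, 1], [[0.0028, 0.0, -0.0001], 0, 1]]
end -272.2
[[[0.0027, -0.0002, -0.0001], 0, 1], [[0.0028, -0.0003, -0.0001], 0, 1]]
end -279.2
[[[0.0027, -0.0005, -0.0001], 0, 1], [[0.0027, -0.0007, -0.0001], 0, 1]]
end -286.2
[[[0.0026, -0.0008, -0.0001], 0, 1], [[0.0026, -0.0011, -0.0001], 0, 1]]
end -293.2
[[[0.0025, -0.0012, -0.0001], 0, 1], [[0.0024, -0.0013, -0.0001], 0, 1]]
end -300.2
[[[0.0023, -0.0015, -0.0001], 0, 1], [[0.0023, -0.0015, -0.0001], 0, 1]]
end -307.2
```

Request:
{"api": "send_rows", "payload": {"motion": [[[0.0029,0.0026,-0.0001],0,1],[[0.0031,0.0024,-0.0002],0,1],[[0.0033,0.0021,-0.0001],0,1],[[0.0035,0.0018,-0.0002],0,1],[[0.0037,0.0015,-0.0001],0,1],[[0.0037,0.0012,-0.0001],0,1],[[0.0038,0.0008,-0.0002],0,1],[[0.0039,0.0005,-0.0001],0,1],[[0,0,0],0,1]]}}

```text
t: 11.0
ee_pos: [0.6119, 0.0854, 0.166]
tcp_rot: [[-0.234, 0.972, 0.0], [0.972, 0.234, -0.002], [-0.002, -0.0, -1.0]]
force: [-1.8, -5.2, 0.5]
gripper_width: 0.0189
```

```bash
python3 st.py
```

```text
t 11.00 tcp [0.6119 0.0854 0.166 ] w 0.0189 ang 95.4 r 45.51mm  Ftool [-4.6 -2.9 -0.5] Frad -2.5 Ftan(drag) 4.9  M [-0.94  0.22 -0.  ]
```

Request:
{"api": "send_rows", "payload": {"motion": [[[0.0027,0.0001,-0.0001],0,1],[[0.0028,0,-0.0001],0,1],[[0,0,0],0,1]]}}

```text
t: 11.3
ee_pos: [0.6109, 0.0907, 0.1662]
tcp_rot: [[-0.234, 0.972, 0.001], [0.972, 0.234, -0.001], [-0.002, 0.0, -1.0]]
force: [-0.9, -5.5, -0.2]
gripper_width: 0.0194
```

```bash
python3 st.py
```

```text
t 11.30 tcp [0.6109 0.0907 0.1662] w 0.0194 ang 88.6 r 45.60mm  Ftool [-5.1 -2.2  0.2] Frad -2.3 Ftan(drag) 5.1  M [-0.85  0.04  0.01]
```

Request:
{"api": "send_rows", "payload": {"motion": [[[0.0027,-0.0002,-0.0001],0,1],[[0.0028,-0.0003,-0.0001],0,1],[[0,0,0],0,1]]}}

```text
t: 11.6
ee_pos: [0.6091, 0.0959, 0.1665]
tcp_rot: [[-0.234, 0.972, 0.001], [0.972, 0.234, -0.001], [-0.002, 0.0, -1.0]]
force: [0.0, -5.8, 0.2]
gripper_width: 0.0192
```

Request:
{"api": "send_rows", "payload": {"motion": [[[0.0027,-0.0005,-0.0001],0,1],[[0.0027,-0.0007,-0.0001],0,1],[[0,0,0],0,1]]}}

```text
t: 11.9
ee_pos: [0.6069, 0.1009, 0.1667]
tcp_rot: [[-0.234, 0.972, 0.001], [0.972, 0.234, -0.001], [-0.001, 0.001, -1.0]]
force: [1.5, -5.4, -0.8]
gripper_width: 0.019
```

Request:
{"api": "send_rows", "payload": {"motion": [[[0.0026,-0.0008,-0.0001],0,1],[[0.0026,-0.0011,-0.0001],0,1],[[0,0,0],0,1]]}}

```text
t: 12.2
ee_pos: [0.6039, 0.1057, 0.1669]
tcp_rot: [[-0.234, 0.972, 0.001], [0.972, 0.234, -0.001], [-0.001, 0.001, -1.0]]
force: [0.4, -5.5, -1.9]
gripper_width: 0.0193
```

```bash
python3 st.py;  for i in 6 7 8 9 10 11 12 13 14 15 16 17; do python3 gen.py $(python3 -c "print(-265.2-$i*7)") 2 3.5; done
```

```text
t 12.20 tcp [0.6039 0.1057 0.1669] w 0.0193 ang 67.7 r 45.75mm  Ftool [-5.4 -0.9  1.9] Frad -2.9 Ftan(drag) 4.6  M [-0.89 -0.3  -0.02]
[[[0.0021, -0.0017, -0.0001], 0, 1], [[0.0021, -0.0019, -0.0001], 0, 1]]
end -314.2
[[[0.0019, -0.002, -0.0001], 0, 1], [[0.0018, -0.0021, -0.0001], 0, 1]]
end -321.2
[[[0.0017, -0.0022, -0.0001], 0, 1], [[0.0015, -0.0023, -0.0001], 0, 1]]
end -328.2
[[[0.0014, -0.0024, -0.0001], 0, 1], [[0.0012, -0.0024, -0.0001], 0, 1]]
end -335.2
[[[0.0011, -0.0025, -0.0001], 0, 1], [[0.0009, -0.0026, -0.0001], 0, 1]]
end -342.2
[[[0.0008, -0.0026, -0.0001], 0, 1], [[0.0006, -0.0027, -0.0001], 0, 1]]
end -349.2
[[[0.0004, -0.0027, -0.0001], 0, 1], [[0.0003, -0.0027, -0.0001], 0, 1]]
end -356.2
[[[0.0001, -0.0027, -0.0001], 0, 1], [[-0.0001, -0.0028, -0.0001], 0, 1]]
end -363.2
[[[-0.0002, -0.0027, -0.0001], 0, 1], [[-0.0004, -0.0028, -0.0001], 0, 1]]
end -370.2
[[[-0.0006, -0.0027, -0.0001], 0, 1], [[-0.0007, -0.0026, -0.0001], 0, 1]]
end -377.2
[[[-0.0009, -0.0026, -0.0001], 0, 1], [[-0.001, -0.0025, -0.0001], 0, 1]]
end -384.2
[[[-0.0012, -0.0025, -0.0001], 0, 1], [[-0.0014, -0.0024, -0.0001], 0, 1]]
end -391.2
```

Request:
{"api": "send_rows", "payload": {"motion": [[[0.0025,-0.0012,-0.0001],0,1],[[0.0024,-0.0013,-0.0001],0,1],[[0,0,0],0,1]]}}

```text
t: 12.5
ee_pos: [0.6004, 0.11, 0.1671]
tcp_rot: [[-0.234, 0.972, 0.002], [0.972, 0.234, -0.001], [-0.001, 0.001, -1.0]]
force: [1.8, -5.7, -2.0]
gripper_width: 0.0194
```

Request:
{"api": "send_rows", "payload": {"motion": [[[0.0023,-0.0015,-0.0001],0,1],[[0.0023,-0.0015,-0.0001],0,1],[[0,0,0],0,1]]}}

```text
t: 12.8
ee_pos: [0.5964, 0.1139, 0.1673]
tcp_rot: [[-0.234, 0.972, 0.002], [0.972, 0.234, -0.001], [-0.001, 0.001, -1.0]]
force: [2.5, -4.6, -2.4]
gripper_width: 0.0193
```

Request:
{"api": "send_rows", "payload": {"motion": [[[0.0021,-0.0017,-0.0001],0,1],[[0.0021,-0.0019,-0.0001],0,1],[[0,0,0],0,1]]}}

```text
t: 13.1
ee_pos: [0.592, 0.1172, 0.1676]
tcp_rot: [[-0.234, 0.972, 0.002], [0.972, 0.234, -0.0], [-0.001, 0.002, -1.0]]
force: [2.7, -4.7, -2.2]
gripper_width: 0.0194
```

Request:
{"api": "send_rows", "payload": {"motion": [[[0.0019,-0.002,-0.0001],0,1],[[0.0018,-0.0021,-0.0001],0,1],[[0,0,0],0,1]]}}

```text
t: 13.4
ee_pos: [0.5872, 0.12, 0.1678]
tcp_rot: [[-0.234, 0.972, 0.002], [0.972, 0.234, -0.0], [-0.001, 0.002, -1.0]]
force: [3.6, -4.1, -2.6]
gripper_width: 0.0192
```

Request:
{"api": "send_rows", "payload": {"motion": [[[0.0017,-0.0022,-0.0001],0,1],[[0.0015,-0.0023,-0.0001],0,1],[[0,0,0],0,1]]}}

```text
t: 13.7
ee_pos: [0.5821, 0.1221, 0.168]
tcp_rot: [[-0.234, 0.972, 0.002], [0.972, 0.234, -0.0], [-0.0, 0.002, -1.0]]
force: [3.1, -5.4, -2.8]
gripper_width: 0.0192
```

Request:
{"api": "send_rows", "payload": {"motion": [[[0.0014,-0.0024,-0.0001],0,1],[[0.0012,-0.0024,-0.0001],0,1],[[0,0,0],0,1]]}}

```text
t: 14.0
ee_pos: [0.5768, 0.1236, 0.1682]
tcp_rot: [[-0.234, 0.972, 0.002], [0.972, 0.234, 0.0], [-0.0, 0.002, -1.0]]
force: [4.5, -3.9, -3.0]
gripper_width: 0.0191
```

```bash
python3 st.py
```

```text
t 14.00 tcp [0.5768 0.1236 0.1682] w 0.0191 ang 26.2 r 45.82mm  Ftool [-4.8  3.4  3. ] Frad -2.8 Ftan(drag) 5.2  M [-0.63 -0.79 -0.03]
```

Request:
{"api": "send_rows", "payload": {"motion": [[[0.0011,-0.0025,-0.0001],0,1],[[0.0009,-0.0026,-0.0001],0,1],[[0,0,0],0,1]]}}

```text
t: 14.3
ee_pos: [0.5715, 0.1245, 0.1684]
tcp_rot: [[-0.234, 0.972, 0.002], [0.972, 0.234, 0.0], [-0.0, 0.002, -1.0]]
force: [5.2, -3.4, -4.0]
gripper_width: 0.0189
```

Request:
{"api": "send_rows", "payload": {"motion": [[[0.0008,-0.0026,-0.0001],0,1],[[0.0006,-0.0027,-0.0001],0,1],[[0,0,0],0,1]]}}

```text
t: 14.6
ee_pos: [0.5661, 0.1247, 0.1686]
tcp_rot: [[-0.234, 0.972, 0.002], [0.972, 0.234, 0.0], [-0.0, 0.002, -1.0]]
force: [4.8, -2.6, -4.2]
gripper_width: 0.0196
```

Request:
{"api": "send_rows", "payload": {"motion": [[[0.0004,-0.0027,-0.0001],0,1],[[0.0003,-0.0027,-0.0001],0,1],[[0,0,0],0,1]]}}

```text
t: 14.9
ee_pos: [0.5607, 0.1242, 0.1688]
tcp_rot: [[-0.234, 0.972, 0.003], [0.972, 0.234, 0.001], [0.0, 0.003, -1.0]]
force: [5.3, -1.4, -4.3]
gripper_width: 0.0192
```

Request:
{"api": "send_rows", "payload": {"motion": [[[0.0001,-0.0027,-0.0001],0,1],[[-0.0001,-0.0028,-0.0001],0,1],[[0,0,0],0,1]]}}

```text
t: 15.2
ee_pos: [0.5554, 0.1231, 0.169]
tcp_rot: [[-0.234, 0.972, 0.003], [0.972, 0.234, 0.001], [0.0, 0.003, -1.0]]
force: [5.3, -2.1, -3.9]
gripper_width: 0.019
```

Request:
{"api": "send_rows", "payload": {"motion": [[[-0.0002,-0.0027,-0.0001],0,1],[[-0.0004,-0.0028,-0.0001],0,1],[[0,0,0],0,1]]}}

```text
t: 15.5
ee_pos: [0.5502, 0.1213, 0.1693]
tcp_rot: [[-0.234, 0.972, 0.003], [0.972, 0.234, 0.001], [0.001, 0.003, -1.0]]
force: [6.3, -0.9, -5.6]
gripper_width: 0.0197
```

Request:
{"api": "send_rows", "payload": {"motion": [[[-0.0006,-0.0027,-0.0001],0,1],[[-0.0007,-0.0026,0],0,1],[[0,0,0],0,1]]}}

```text
t: 15.8
ee_pos: [0.5454, 0.119, 0.1695]
tcp_rot: [[-0.234, 0.972, 0.003], [0.972, 0.234, 0.002], [0.001, 0.003, -1.0]]
force: [5.1, -0.7, -3.9]
gripper_width: 0.019
```

```bash
python3 st.py; for i in 16 17 18 19 20 21 22 23 24 25 26 27 28 29 30 31 32 33 34 35 36; do python3 gen.py $(python3 -c "print(-265.2-$i*7)") 2 3.5; done
```

```text
t 15.80 tcp [0.5454 0.119  0.1695] w 0.0190 ang -14.6 r 45.43mm  Ftool [-1.8  4.8  3.9] Frad -3.0 Ftan(drag) 4.1  M [ 0.04 -1.02  0.02]
[[[-0.0009, -0.0026, -0.0001], 0, 1], [[-0.001, -0.0025, -0.0001], 0, 1]]
end -384.2
[[[-0.0012, -0.0025, -0.0001], 0, 1], [[-0.0014, -0.0024, -0.0001], 0, 1]]
end -391.2
[[[-0.0015, -0.0023, -0.0001], 0, 1], [[-0.0016, -0.0022, -0.0001], 0, 1]]
end -398.2
[[[-0.0018, -0.0021, -0.0001], 0, 1], [[-0.0019, -0.002, -0.0001], 0, 1]]
end -405.2
[[[-0.002, -0.0019, -0.0001], 0, 1], [[-0.0021, -0.0017, -0.0001], 0, 1]]
end -412.2
[[[-0.0022, -0.0016, -0.0001], 0, 1], [[-0.0023, -0.0015, -0.0001], 0, 1]]
end -419.2
[[[-0.0024, -0.0013, -0.0001], 0, 1], [[-0.0025, -0.0012, -0.0001], 0, 1]]
end -426.2
[[[-0.0025, -0.001, -0.0001], 0, 1], [[-0.0027, -0.0009, -0.0001], 0, 1]]
end -433.2
[[[-0.0027, -0.0007, -0.0001], 0, 1], [[-0.0026, -0.0006, -0.0001], 0, 1]]
end -440.2
[[[-0.0027, -0.0004, -0.0001], 0, 1], [[-0.0028, -0.0002, -0.0001], 0, 1]]
end -447.2
[[[-0.0027, -0.0001, -0.0001], 0, 1], [[-0.0028, 0.0002, -0.0001], 0, 1]]
end -454.2
[[[-0.0027, 0.0003, -0.0001], 0, 1], [[-0.0027, 0.0004, -0.0001], 0, 1]]
end -461.2
[[[-0.0027, 0.0006, -0.0001], 0, 1], [[-0.0026, 0.0008, -0.0001], 0, 1]]
end -468.2
[[[-0.0026, 0.0009, -0.0001], 0, 1], [[-0.0025, 0.0011, -0.0001], 0, 1]]
end -475.2
[[[-0.0024, 0.0012, -0.0001], 0, 1], [[-0.0024, 0.0014, -0.0001], 0, 1]]
end -482.2
[[[-0.0023, 0.0015, -0.0001], 0, 1], [[-0.0022, 0.0017, -0.0001], 0, 1]]
end -489.2
[[[-0.0021, 0.0018, -0.0001], 0, 1], [[-0.0019, 0.0019, -0.0001], 0, 1]]
end -496.2
[[[-0.0018, 0.002, -0.0001], 0, 1], [[-0.0018, 0.0022, -0.0001], 0, 1]]
end -503.2
[[[-0.0016, 0.0023, -0.0001], 0, 1], [[-0.0014, 0.0023, -0.0001], 0, 1]]
end -510.2
[[[-0.0013, 0.0024, -0.0001], 0, 1], [[-0.0011, 0.0025, -0.0001], 0, 1]]
end -517.2
[[[-0.001, 0.0026, -0.0001], 0, 1], [[-0.0008, 0.0026, -0.0001], 0, 1]]
end -524.2
```

Request:
{"api": "send_rows", "payload": {"motion": [[[-0.0009,-0.0026,-0.0001],0,1],[[-0.001,-0.0025,-0.0001],0,1],[[0,0,0],0,1]]}}

```text
t: 16.1
ee_pos: [0.5408, 0.1161, 0.1696]
tcp_rot: [[-0.234, 0.972, 0.003], [0.972, 0.234, 0.002], [0.001, 0.003, -1.0]]
force: [4.9, 1.6, -3.1]
gripper_width: 0.0191
```

Request:
{"api": "send_rows", "payload": {"motion": [[[-0.0012,-0.0025,-0.0001],0,1],[[-0.0014,-0.0024,-0.0001],0,1],[[0,0,0],0,1]]}}

```text
t: 16.4
ee_pos: [0.5365, 0.1125, 0.1698]
tcp_rot: [[-0.234, 0.972, 0.002], [0.972, 0.234, 0.002], [0.001, 0.003, -1.0]]
force: [4.6, 1.3, -4.4]
gripper_width: 0.0194
```

Request:
{"api": "send_rows", "payload": {"motion": [[[-0.0015,-0.0023,-0.0001],0,1],[[-0.0016,-0.0022,-0.0001],0,1],[[0,0,0],0,1]]}}

```text
t: 16.7
ee_pos: [0.5328, 0.1086, 0.17]
tcp_rot: [[-0.234, 0.972, 0.002], [0.972, 0.234, 0.002], [0.002, 0.003, -1.0]]
force: [4.7, 2.1, -4.3]
gripper_width: 0.0192
```

Request:
{"api": "send_rows", "payload": {"motion": [[[-0.0018,-0.0021,-0.0001],0,1],[[-0.0019,-0.002,-0.0001],0,1],[[0,0,0],0,1]]}}

```text
t: 17.0
ee_pos: [0.5294, 0.1041, 0.1702]
tcp_rot: [[-0.234, 0.972, 0.002], [0.972, 0.234, 0.002], [0.002, 0.002, -1.0]]
force: [4.9, 3.0, -4.1]
gripper_width: 0.0191
```

Request:
{"api": "send_rows", "payload": {"motion": [[[-0.002,-0.0019,-0.0001],0,1],[[-0.0021,-0.0017,-0.0001],0,1],[[0,0,0],0,1]]}}

```text
t: 17.3
ee_pos: [0.5267, 0.0993, 0.1704]
tcp_rot: [[-0.234, 0.972, 0.001], [0.972, 0.234, 0.002], [0.002, 0.002, -1.0]]
force: [4.3, 4.3, -4.0]
gripper_width: 0.0189
```

Request:
{"api": "send_rows", "payload": {"motion": [[[-0.0022,-0.0016,-0.0001],0,1],[[-0.0023,-0.0015,-0.0001],0,1],[[0,0,0],0,1]]}}

```text
t: 17.6
ee_pos: [0.5246, 0.0942, 0.1705]
tcp_rot: [[-0.234, 0.972, 0.001], [0.972, 0.234, 0.002], [0.002, 0.001, -1.0]]
force: [2.5, 4.9, -2.4]
gripper_width: 0.0196
```

Request:
{"api": "send_rows", "payload": {"motion": [[[-0.0024,-0.0013,-0.0001],0,1],[[-0.0025,-0.0012,-0.0001],0,1],[[0,0,0],0,1]]}}

```text
t: 17.9
ee_pos: [0.523, 0.0888, 0.1707]
tcp_rot: [[-0.234, 0.972, -0.0], [0.972, 0.234, 0.002], [0.002, 0.0, -1.0]]
force: [2.1, 4.4, -1.6]
gripper_width: 0.0192
```

```bash
python3 st.py
```

```text
t 17.90 tcp [0.523  0.0888 0.1707] w 0.0192 ang -63.7 r 44.85mm  Ftool [3.8 3.1 1.6] Frad -1.1 Ftan(drag) 4.7  M [ 0.71 -0.47 -0.01]
```

Request:
{"api": "send_rows", "payload": {"motion": [[[-0.0025,-0.001,-0.0001],0,1],[[-0.0027,-0.0009,-0.0001],0,1],[[0,0,0],0,1]]}}

```text
t: 18.2
ee_pos: [0.5222, 0.0832, 0.1708]
tcp_rot: [[-0.234, 0.972, -0.001], [0.972, 0.234, 0.002], [0.002, -0.0, -1.0]]
force: [0.9, 5.2, -0.2]
gripper_width: 0.0189
```

Request:
{"api": "send_rows", "payload": {"motion": [[[-0.0027,-0.0007,-0.0001],0,1],[[-0.0026,-0.0006,-0.0001],0,1],[[0,0,0],0,1]]}}

```text
t: 18.5
ee_pos: [0.5221, 0.0782, 0.171]
tcp_rot: [[-0.234, 0.972, -0.001], [0.972, 0.234, 0.003], [0.003, -0.0, -1.0]]
force: [1.0, 7.5, -0.5]
gripper_width: 0.0191
```

```bash
python3 st.py
```

```text
t 18.50 tcp [0.5221 0.0782 0.171 ] w 0.0191 ang -77.3 r 44.68mm  Ftool [7.  2.7 0.5] Frad -1.1 Ftan(drag) 7.5  M [ 1.25 -0.27 -0.03]
```

Request:
{"api": "send_rows", "payload": {"motion": [[[-0.0014,-0.0002,0],0,1],[[0,0,0],0,1]]}}

```text
t: 18.7
ee_pos: [0.5221, 0.0774, 0.1709]
tcp_rot: [[-0.234, 0.972, -0.001], [0.972, 0.234, 0.003], [0.003, -0.0, -1.0]]
force: [1.0, 9.3, -0.8]
gripper_width: 0.019
```

```bash
python3 st.py
```

```text
t 18.70 tcp [0.5221 0.0774 0.1709] w 0.0190 ang -78.4 r 44.69mm  Ftool [8.8 3.2 0.8] Frad -1.3 Ftan(drag) 9.3  M [ 1.46 -0.25 -0.  ]
```

Request:
{"api": "send_rows", "payload": {"motion": [[[-0.0018,-0.0002,0],0,1],[[-0.0012,-0.0001,0],0,1],[[0,0,0],0,1]]}}

```text
t: 19.0
ee_pos: [0.5223, 0.0752, 0.1709]
tcp_rot: [[-0.234, 0.972, -0.001], [0.972, 0.234, 0.005], [0.005, -0.0, -1.0]]
force: [-0.1, 13.3, 0.1]
gripper_width: 0.019
```

```bash
python3 st.py
```

```text
t 19.00 tcp [0.5223 0.0752 0.1709] w 0.0190 ang -81.2 r 44.67mm  Ftool [13.   3.  -0.1] Frad -0.9 Ftan(drag) 13.3  M [ 2.03 -0.12 -0.03]
```

The wheel bears on the stop at about 13 N, which is snug and well under 22 N. I ease the load off, then let go.

Request:
{"api": "send_rows", "payload": {"motion": [[[0.0025,0.0003,0],0,1],[[0.0025,0.0004,0],0,1],[[0.0025,0.0006,0],0,1],[[0,0,0],0,1]]}}

```text
t: 19.4
ee_pos: [0.5221, 0.0807, 0.1709]
tcp_rot: [[-0.234, 0.972, -0.001], [0.972, 0.234, 0.0], [0.001, -0.001, -1.0]]
force: [0.7, 3.4, -0.0]
gripper_width: 0.0195
```

```bash
python3 st.py
```

```text
t 19.40 tcp [0.5221 0.0807 0.1709] w 0.0195 ang -74.1 r 44.70mm  Ftool [3.1 1.5 0. ] Frad -0.6 Ftan(drag) 3.4  M [ 0.6  -0.13 -0.01]
```

Request:
{"api": "send_rows", "payload": {"motion": [[[0,0,0],0,0],[[0,0,0],0,0],[[0,0,0],0,0],[[0,0,0],0,0],[[0,0,-0.01],0,0],[[0,0,-0.025],0,0],[[0,0,-0.03],0,0],[[0,0,0],0,0]]}}

```text
t: 20.2
ee_pos: [0.5252, 0.0799, 0.2413]
tcp_rot: [[-0.234, 0.972, 0.008], [0.972, 0.234, -0.001], [-0.003, 0.008, -1.0]]
force: [0.4, -0.4, -0.2]
gripper_width: 0.0441
```

```bash
python3 go.py .6209 -.153 .235;  python3 - <<'E'
from fit import *
from workcell import robot
for n in("top","side"):
    q=robot.read_camera(n); Q=cloud(q); o=least_squares(res,[.5668,.0789,1.806],args=(1 if n=="top" else 2,)).x
    cv2.imwrite(f"pics/{n}4.png",cv2.resize(q["frame"][150:350,180:420],None,fx=3,fy=3,interpolation=cv2.INTER_CUBIC))
    c,k=np.cos(o[2]),np.sin(o[2]); L=(Q[...,:2]-o[:2])@np.array([[c,-k],[k,c]]); z=Q[...,2];x,y=L[...,0],L[...,1]
    for nm,m in(("hub",(np.hypot(x,y)<.010)&(z>.13)&(z<.18)),("beam",(abs(x)<.018)&(abs(y)<.06)&(z>.09)&(z<.108)),("fin",(z>.045)&(z<.08)&(abs(x+.24)<.05)&(abs(y)<.03))):
        print(n,nm,m.sum(),np.round(np.percentile(z[m],[10,50,90]),4), L[m].min(0),L[m].max(0),Q[m].mean(0)) if m.any() else ""
E
```

```text
t 20.2 tcp [0.5252 0.0799 0.2413] F [ 0.4 -0.4 -0.2] w 0.0441402539607485 yaw y 13.521110933530439
R [[-0.234, 0.972, 0.008], [0.972, 0.234, -0.001], [-0.003, 0.008, -1.0]]
tool delta [-0.2488  0.0386  0.0072] 0.25185993965993775
top fin 110 [0.0516 0.0604 0.0636] [-0.25725142 -0.00598357] [-0.22177605  0.00654248] [ 0.62081819 -0.15513747  0.05916073]
side hub 90 [0.1333 0.1646 0.1673] [-0.00990019 -0.00940887] [0.00975075 0.00931031] [0.56499995 0.08211153 0.1563954 ]
side beam 432 [0.0999 0.1021 0.1048] [-0.01795489 -0.05990591] [0.01798494 0.05985579] [0.56045632 0.0842565  0.10218029]
side fin 78 [0.0475 0.0619 0.065 ] [-0.26035128 -0.0039472 ] [-0.22064027  0.00797376] [ 0.62049397 -0.15383228  0.05851325]
```

View pics/side4.png

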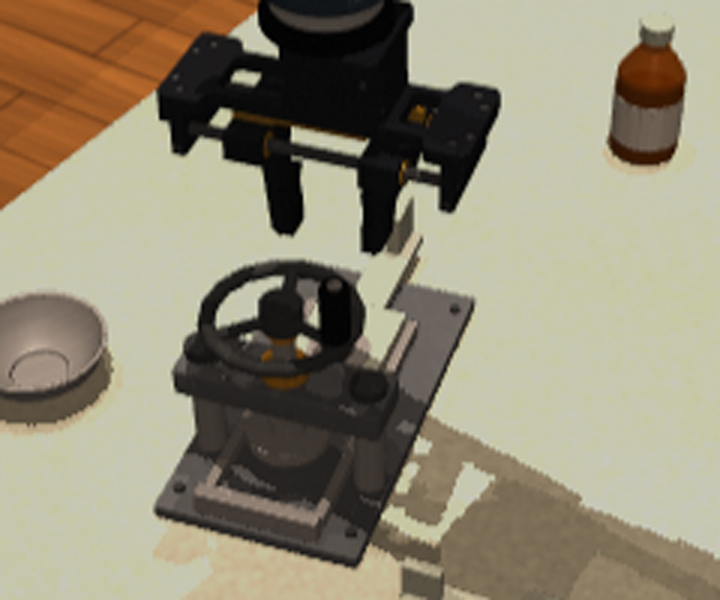

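```bash
python3 go.py .6228 -.1535 .24
```

```text
t 20.3 tcp [0.523  0.08   0.2371] F [-0.3 -0.2 -0.2] w 0.04430552706513228 yaw y 13.521176728289527
R [[-0.234, 0.972, 0.002], [0.972, 0.234, -0.0], [-0.001, 0.002, -1.0]]
tool delta [-0.2504  0.0425 -0.0026] 0.2539737686661181
```

Request:
{"api": "send_rows", "payload": {"motion": [[[-0.025,0.004,0],0,0],[[-0.045,0.008,0],0,0],[[-0.045,0.008,0],0,0],[[-0.045,0.008,0],0,0],[[-0.045,0.008,0.02],0,0],[[-0.03,0.005,0.035],0,0],[[-0.0154,0.0015,0.04],0,0],[[0,0,0.03],0,0],[[0,0,0],0,0],[[0,0,0],0,0]]}}

```text
t: 21.3
ee_pos: [0.6215, -0.1529, 0.1101]
tcp_rot: [[-0.234, 0.972, -0.003], [0.972, 0.234, 0.001], [0.002, -0.002, -1.0]]
force: [0.5, -0.2, 0.0]
gripper_width: 0.044
```

```bash
python3 go.py .6228 -.1535 .034;  python3 - <<'E'
from h import *
from workcell import robot
for n in("top","side"):
    q=robot.read_camera(n)
    cv2.imwrite(f"pics/{n}5.png",cv2.resize(q["frame"][130:310,240:460] if n=="side" else q["frame"][150:300,240:440],None,fx=3.5,fy=3.5,interpolation=cv2.INTER_CUBIC))
E
```

```text
t 21.3 tcp [ 0.6215 -0.1529  0.1101] F [ 0.5 -0.2  0. ] w 0.04399312902831229 yaw y 13.526451842065677
R [[-0.234, 0.972, -0.003], [0.972, 0.234, 0.001], [0.002, -0.002, -1.0]]
tool delta [-0.001   0.0013  0.0761] 0.07613299428580594
```

View pics/side5.png

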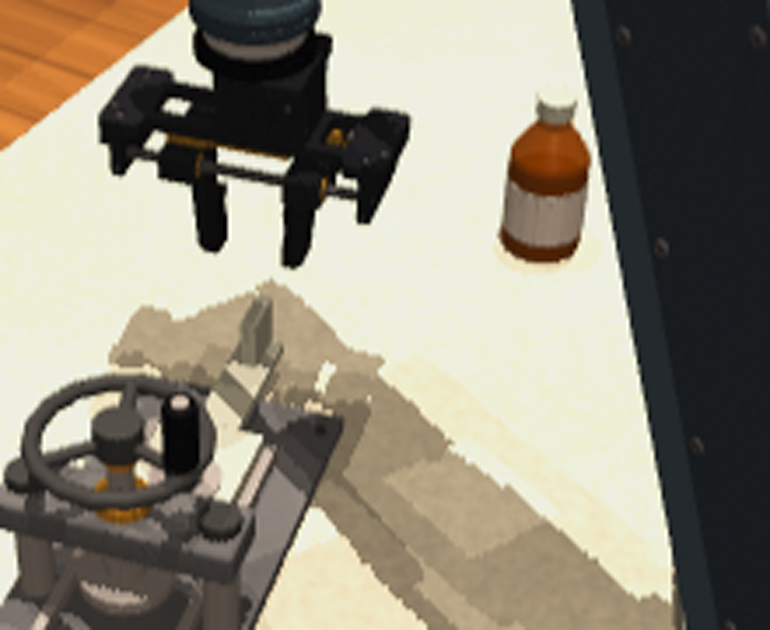

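View pics/top5.png

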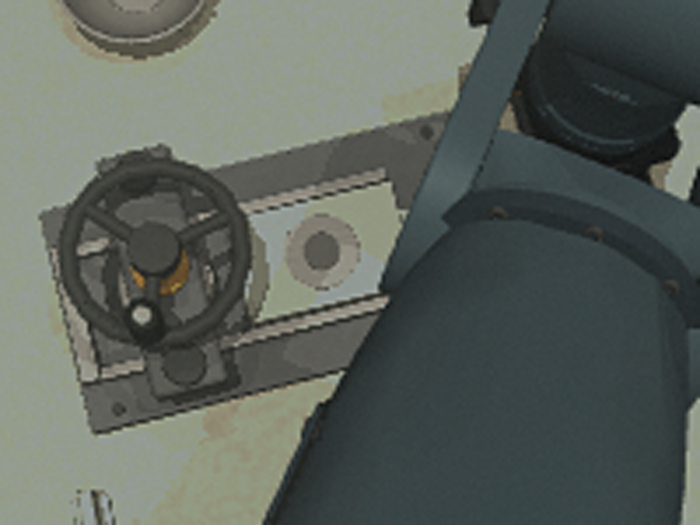

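The fingers straddle the fin (side view: fin at (258,330), fingers at (210,240) and (295,255)). The bottle is clear, so I descend.

Request:
{"api": "send_rows", "payload": {"motion": [[[0,0.0005,0.025],0,0],[[0,0,0.025],0,0],[[0,0,0.015],0,0],[[0,0,0.008],0,0],[[0,0,0.003],0,0],[[0,0,0],0,0],[[0,0,0],0,0]], "squeeze": 15}}

```text
t: 22.1
ee_pos: [0.6236, -0.1536, 0.0362]
tcp_rot: [[-0.234, 0.972, 0.002], [0.972, 0.234, -0.001], [-0.001, 0.001, -1.0]]
force: [0.1, 0.2, 0.0]
gripper_width: 0.0441
```

```bash
python3 go.py .6228 -.1535 .034;  python3 - <<'E'
from h import *
from workcell import robot
for n in("side",):
    q=robot.read_camera(n)
    cv2.imwrite(f"pics/{n}6.png",cv2.resize(q["frame"][130:310,240:460] if n=="side" else q["frame"][150:300,240:440],None,fx=3.5,fy=3.5,interpolation=cv2.INTER_CUBIC))
E
```

```text
t 22.1 tcp [ 0.6236 -0.1536  0.0362] F [0.1 0.2 0. ] w 0.04408885793816899 yaw y 13.524796334193848
R [[-0.234, 0.972, 0.002], [0.972, 0.234, -0.001], [-0.001, 0.001, -1.0]]
tool delta [ 0.0003 -0.0008  0.0022] 0.002372066889262598
```

View pics/side6.png

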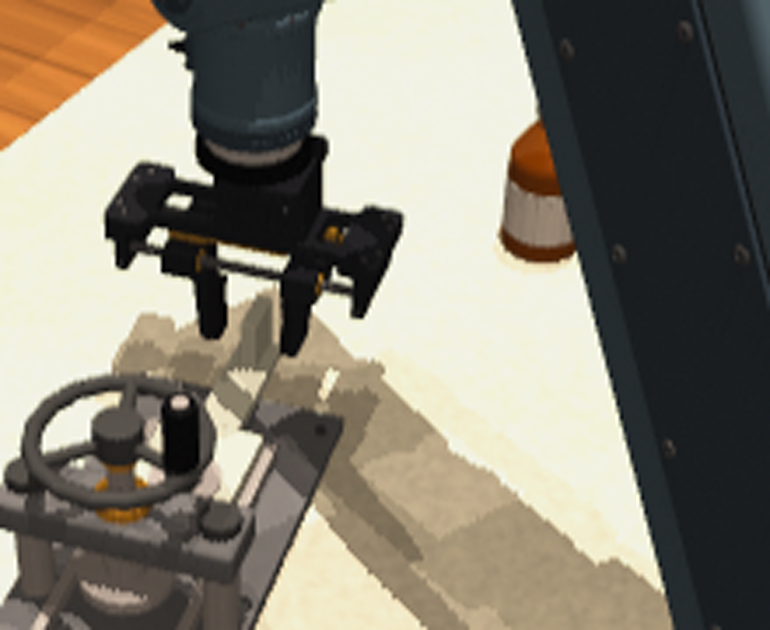

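Request:
{"api": "send_rows", "payload": {"motion": [[[0,0,0.002],0,0.3],[[0,0,0],0,1],[[0,0,0],0,1],[[0,0,0],0,1],[[0,0,0],0,1],[[0,0,0],0,1],[[0,0,0],0,1],[[0,0,0],0,1]], "squeeze": 12}}

```text
t: 22.95
ee_pos: [0.6228, -0.1533, 0.0331]
tcp_rot: [[-0.234, 0.972, 0.0], [0.972, 0.234, -0.0], [-0.0, 0.0, -1.0]]
force: [-0.1, 0.7, 1.0]
gripper_width: 0.012
```

```bash
python3 st.py
```

```text
t 22.95 tcp [ 0.6228 -0.1533  0.0331] w 0.0120 ang 180.0 r 238.83mm  Ftool [ 0.7  0.  -1. ] Frad -0.7 Ftan(drag) -0.0  M [-0.01 -0.07 -0.07]
```

Request:
{"api": "send_rows", "payload": {"motion": [[[0.002,0,0],0,1],[[0.004,0,0],0,1],[[0.004,0,0],0,1],[[0.004,0,0],0,1],[[0.004,0,0],0,1],[[0.004,0,0],0,1]]}}

```text
t: 23.55
ee_pos: [0.6176, -0.1315, 0.0331]
tcp_rot: [[-0.234, 0.972, 0.0], [0.972, 0.234, -0.0], [-0.0, 0.0, -1.0]]
force: [1.2, -1.8, -0.1]
gripper_width: 0.0123
```

```bash
python3 st.py
```

```text
t 23.55 tcp [ 0.6176 -0.1315  0.0331] w 0.0123 ang 180.0 r 216.42mm  Ftool [-2.   0.8  0.1] Frad 2.0 Ftan(drag) -0.8  M [-0.26 -0.18 -0.03]
```

Request:
{"api": "send_rows", "payload": {"motion": [[[0.004,0,0],0,1],[[0.004,0,0],0,1],[[0.004,0,0],0,1],[[0.004,0,0],0,1],[[0.004,0,0],0,1],[[0.004,0,0],0,1],[[0.004,0,0],0,1],[[0.004,0,0],0,1],[[0.004,0,0],0,1]]}}

```text
t: 24.45
ee_pos: [0.6092, -0.0966, 0.0331]
tcp_rot: [[-0.234, 0.972, 0.0], [0.972, 0.234, -0.0], [-0.0, 0.0, -1.0]]
force: [0.2, -2.5, 0.6]
gripper_width: 0.0118
```

```bash
python3 st.py
```

```text
t 24.45 tcp [ 0.6092 -0.0966  0.0331] w 0.0118 ang 180.0 r 180.53mm  Ftool [-2.5 -0.4 -0.6] Frad 2.5 Ftan(drag) 0.4  M [-0.35 -0.16  0.  ]
```

Request:
{"api": "send_rows", "payload": {"motion": [[[0.003,0,0],0,1],[[0.003,0,0],0,1],[[0.003,0,0],0,1],[[0.003,0,0],0,1],[[0.003,0,0],0,1],[[0.003,0,0],0,1],[[0.003,0,0],0,1],[[0.003,0,0],0,1],[[0.003,0,0],0,1],[[0.003,0,0],0,1],[[0.002,0,0],0,1]]}}

```text
t: 25.55
ee_pos: [0.6017, -0.0655, 0.033]
tcp_rot: [[-0.234, 0.972, 0.0], [0.972, 0.234, -0.0], [-0.0, 0.0, -1.0]]
force: [1.1, -1.9, 0.1]
gripper_width: 0.012
```

```bash
python3 st.py
```

```text
t 25.55 tcp [ 0.6017 -0.0655  0.033 ] w 0.0120 ang 179.9 r 148.54mm  Ftool [-2.1  0.6 -0.1] Frad 2.1 Ftan(drag) -0.6  M [-0.42 -0.17 -0.02]
```

Now slowly, about 1 mm per row.

Request:
{"api": "send_rows", "payload": {"motion": [[[0.001,0,0],0,1],[[0.001,0,0],0,1],[[0.001,0,0],0,1],[[0.001,0,0],0,1],[[0.001,0,0],0,1],[[0.001,0,0],0,1]]}}

```text
t: 26.15
ee_pos: [0.6004, -0.0599, 0.0331]
tcp_rot: [[-0.234, 0.972, 0.0], [0.972, 0.234, -0.0], [-0.0, 0.0, -1.0]]
force: [0.3, -2.4, 0.7]
gripper_width: 0.012
```

Request:
{"api": "send_rows", "payload": {"motion": [[[0.001,0,0],0,1],[[0.0005,0,0],0,1],[[0.0005,0,0],0,1]]}}

```text
t: 26.45
ee_pos: [0.5999, -0.058, 0.0331]
tcp_rot: [[-0.234, 0.972, 0.0], [0.972, 0.234, -0.0], [-0.0, 0.0, -1.0]]
force: [0.9, -2.3, 0.9]
gripper_width: 0.0119
```

Request:
{"api": "send_rows", "payload": {"motion": [[[0.0007,0,0],0,1],[[0.0007,0,0],0,1],[[0.0006,0,0],0,1]]}}

```text
t: 26.75
ee_pos: [0.5994, -0.056, 0.033]
tcp_rot: [[-0.234, 0.972, -0.0], [0.972, 0.234, -0.0], [-0.0, -0.0, -1.0]]
force: [0.5, -2.6, 0.9]
gripper_width: 0.0119
```

```bash
python3 st.py
```

```text
t 26.75 tcp [ 0.5994 -0.056   0.033 ] w 0.0119 ang 179.9 r 138.78mm  Ftool [-2.6 -0.2 -0.9] Frad 2.6 Ftan(drag) 0.2  M [-0.39 -0.15 -0.03]
```

Request:
{"api": "send_rows", "payload": {"motion": [[[0.0005,0,0],0,1],[[0.0005,0,0],0,1],[[0.0005,0,0],0,1]]}}

```text
t: 27.05
ee_pos: [0.5993, -0.0549, 0.0331]
tcp_rot: [[-0.234, 0.972, 0.001], [0.972, 0.234, -0.001], [-0.001, 0.0, -1.0]]
force: [2.3, -5.5, -0.5]
gripper_width: 0.0124
```

```bash
python3 st.py
```

```text
t 27.05 tcp [ 0.5993 -0.0549  0.0331] w 0.0124 ang 179.9 r 137.70mm  Ftool [-5.9  1.   0.5] Frad 5.9 Ftan(drag) -1.0  M [-0.87 -0.4   0.03]
```

Contact: 5.9 N at a travel of 101 mm. A little more, to be sure it is the stop.

Request:
{"api": "send_rows", "payload": {"motion": [[[0.0005,0,0],0,1],[[0.0005,0,0],0,1],[[0,0,0],0,1]]}}

```text
t: 27.35
ee_pos: [0.5995, -0.0548, 0.0333]
tcp_rot: [[-0.234, 0.972, 0.002], [0.972, 0.234, -0.002], [-0.002, 0.001, -1.0]]
force: [2.3, -7.5, 1.1]
gripper_width: 0.0116
```

```bash
python3 st.py; python3 - <<'E'
from h import *
from workcell import robot
for n in("side",):
    q=robot.read_camera(n)
    cv2.imwrite(f"pics/{n}7.png",cv2.resize(q["frame"][170:350,210:410] ,None,fx=3.3,fy=3.3,interpolation=cv2.INTER_CUBIC))
E
```

```text
t 27.35 tcp [ 0.5995 -0.0548  0.0333] w 0.0116 ang 179.8 r 137.64mm  Ftool [-7.8  0.5 -1.1] Frad 7.8 Ftan(drag) -0.5  M [-1.14 -0.41  0.03]
```

View pics/side7.png

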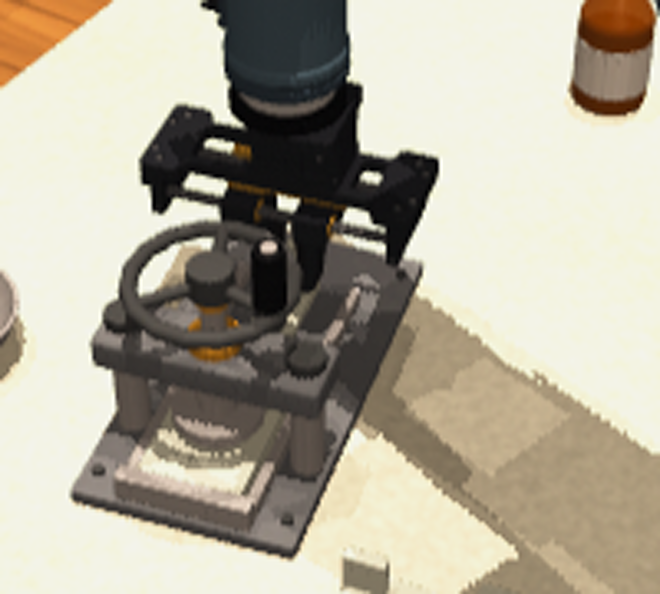

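The slab shows at (195,460), up against the end stop at (190,490). I ease off slightly, open the gripper and rise.

Request:
{"api": "send_rows", "payload": {"motion": [[[-0.001,0,0],0,1],[[0,0,0],0,0],[[0,0,0],0,0],[[0,0,0],0,0],[[0,0,0],0,0],[[0,0,-0.01],0,0],[[0,0,-0.03],0,0],[[0,0,-0.04],0,0],[[0,0,-0.04],0,0],[[0,0,-0.04],0,0],[[0,0,-0.03],0,0],[[0,0,0],0,0]]}}

```text
t: 28.6
ee_pos: [0.6019, -0.0552, 0.2297]
tcp_rot: [[-0.234, 0.972, 0.01], [0.972, 0.234, -0.003], [-0.005, 0.009, -1.0]]
force: [-0.2, -1.1, 0.7]
gripper_width: 0.0444
```

Request:
{"api": "send_rows", "payload": {"motion": [[[-0.025,0,-0.02],0,0],[[-0.04,-0.02,0],0,0],[[-0.045,-0.02,0],0,0],[[-0.045,-0.02,0],0,0],[[-0.045,-0.02,0],0,0],[[-0.045,-0.02,0],0,0],[[-0.03,-0.01,0],0,0],[[0,0,0],0,0],[[0,0,0],0,0]]}}

```text
t: 29.5
ee_pos: [0.5558, -0.3477, 0.242]
tcp_rot: [[-0.232, 0.973, -0.001], [0.973, 0.232, 0.002], [0.002, -0.001, -1.0]]
force: [-0.4, 1.3, -0.2]
gripper_width: 0.0438
```

```bash
python3 st.py; python3 - <<'E'
from fit import *
from workcell import robot
for n in("top","side"):
    q=robot.read_camera(n); Q=cloud(q); o=least_squares(res,[.5668,.0789,1.806],args=(1 if n=="top" else 2,)).x
    f=q["frame"][150:350,180:400]
    cv2.imwrite(f"pics/{n}8.png",cv2.resize(f,None,fx=3,fy=3,interpolation=cv2.INTER_CUBIC)); cv2.imwrite(f"pics/{n}8full.png",q["frame"])
    c,k=np.cos(o[2]),np.sin(o[2]); L=(Q[...,:2]-o[:2])@np.array([[c,-k],[k,c]]); z=Q[...,2];x,y=L[...,0],L[...,1]
    for nm,m in(("hub",(np.hypot(x,y)<.010)&(z>.13)&(z<.18)),("beam",(abs(x)<.018)&(abs(y)<.06)&(z>.09)&(z<.108)),("fin",(z>.045)&(z<.08)&(abs(x+.14)<.05)&(abs(y)<.03))):
        print(n,nm,m.sum(),np.round(np.percentile(z[m],[10,50,90]),4), L[m].min(0),L[m].max(0),Q[m].mean(0)) if m.any() else ""
E
```

```text
t 29.50 tcp [ 0.5558 -0.3477  0.242 ] w 0.0438 ang -165.0 r 426.65mm  Ftool [ 1.3 -0.1  0.2] Frad -1.2 Ftan(drag) 0.5  M [-0.05 -0.14 -0.03]
top hub 79 [0.1614 0.1631 0.165 ] [-0.00894078 -0.00874191] [0.00949781 0.00954768] [0.56674273 0.07744097 0.16323296]
top beam 453 [0.097  0.0997 0.1062] [-0.01794635 -0.05613764] [0.01791649 0.05953342] [0.57130213 0.07550525 0.10031135]
top fin 107 [0.0537 0.0602 0.0632] [-0.15662193 -0.006467  ] [-0.12091458  0.00583445] [ 0.59825772 -0.05710578  0.0594155 ]
side hub 86 [0.1362 0.165  0.1673] [-0.00970156 -0.00966798] [0.00920651 0.00982436] [0.56502074 0.08205075 0.15742243]
side beam 437 [0.0998 0.1021 0.1047] [-0.01790457 -0.05999377] [0.01793018 0.05859507] [0.55969707 0.08460824 0.10217382]
side fin 48 [0.0506 0.0628 0.0653] [-0.16214094 -0.00752445] [-0.13403706  0.00524987] [ 0.6006596  -0.06418396  0.06029652]
```

View pics/top8.png

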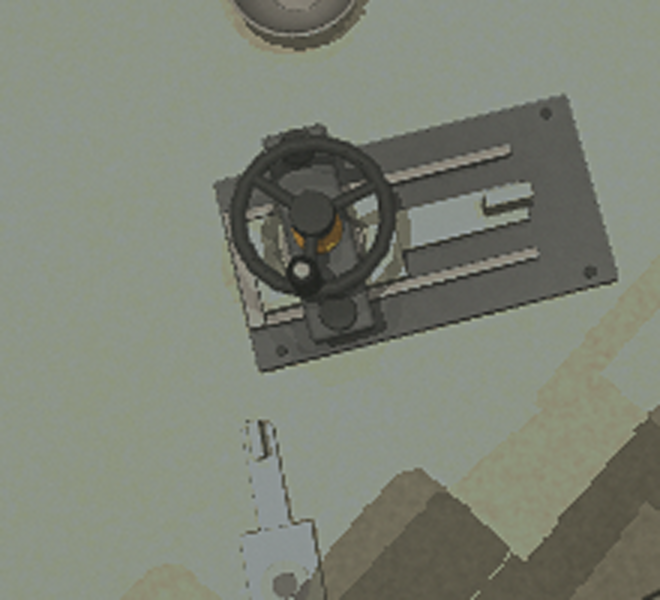

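View pics/side8.png

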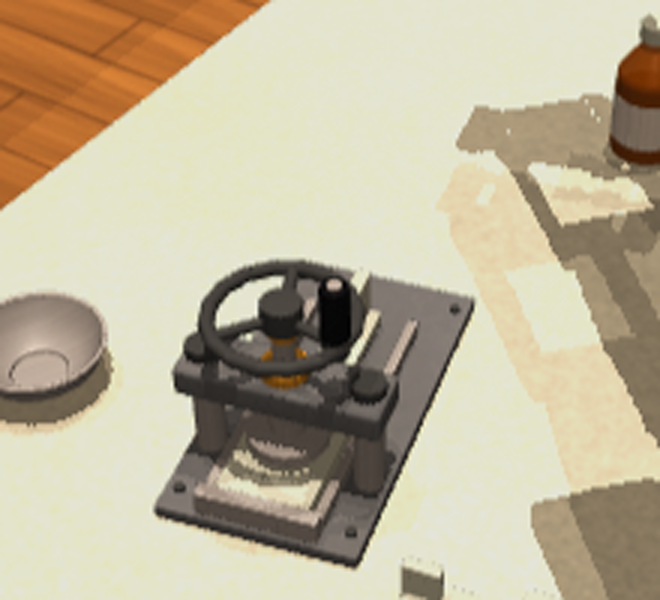

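View pics/top8full.png

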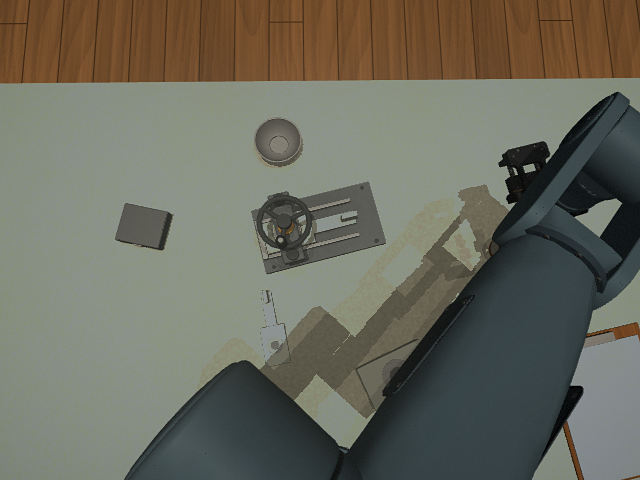

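The top view shows the cassette's fin at x = -139 mm in the press frame, against -140 mm for home. The slab is at the end stop, the wheel is raised, and the dish, box and bottle are where they were. I hand in the job.

```bash
python3 -c "
from workcell import robot
print(robot.close_job())"
```

```text
the job is handed in; nothing more can be done
None
```

The screw is at its upper stop, the cassette is home against the end stop, and the job is handed in at about 30 s of the 72 s allowed. No verdict came back.

- **Handwheel:** I gripped the crank and turned it counter-clockwise about 1.8 turns; the screw had started about 0.35 turn up. The drag was about 5 N. The stop then came in with force rising at about 2 N per mm of hand travel. I stopped at 13.3 N, snug and below the 22 N that counts as forcing it. I eased off to about 3 N before letting go.
- **Screw height:** afterwards the cameras put the screw about 21 mm up, roughly 2.1 turns. My count of the turning gave about 2.2 turns. Both lie within the 1.8 to 2.4 range, and the wheel was still up after the cassette move.
- **Cassette:** I slid it by its fin about 101 mm with 2 to 3 N of drag until it met the end stop, reaching 7.8 N. I then released it and moved the arm clear. The top camera puts the fin at -139 mm, against -140 mm for home. The side camera saw only part of the fin and was not a useful check.
- **Bystanders:** I did not touch the bottle, dish or slide box. I checked them only by eye: the dish and slide box in the last top picture, the bottle in the side picture. All looked unmoved.

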